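# Press stack of wood blanks in a pinwheel layer

## Task

Put the dark wood blanks to press: lay all four flat on the pallet slab in the pencilled pinwheel, one in each outline and squarely within it. Then take the cover board by its batten and seat it over the pallet's two pins until it rests level on the layer, and last stand every press weight there is (one or two) upright on the cover board, wholly on it and clear of the batten. Leave the wooden wedge and the flat pale offcut where they lie.

Things in the scene. Friction and masses are not known exactly. Their poses are not given: they have to be found in the camera images.
- pallet_top (a point): centre of the top of the fixed pale wooden pallet slab, 240 x 184 mm (x, y), 24 mm thick, on the bench. Thin dark outlines, 116 x 56 mm each, mark the four places; filled, neighbours have 6 mm gaps and an empty 66 mm square stays in the middle. Two steel pins, 12 mm thick with tapered tips, rise 70 mm above this top at pallet (x, y) = (97, 60) and (-97, -60) mm
- pallet: the same slab; origin at the centre of its underside, z up; its axes are the pallet axes
- place_1 (a point): centre of outline 1 of the pinwheel on the slab's top, at the height of the top surface; the blank that lies here has its centre 25 mm above this point and its length along the pallet's x axis. In pallet coordinates from pallet_top: (-28, -58) mm
- place_2 (a point): centre of outline 2 of the pinwheel on the slab's top, at the height of the top surface; the blank that lies here has its centre 25 mm above this point and its length along the pallet's y axis. In pallet coordinates from pallet_top: (58, -28) mm
- place_3 (a point): centre of outline 3 of the pinwheel on the slab's top, at the height of the top surface; the blank that lies here has its centre 25 mm above this point and its length along the pallet's x axis. In pallet coordinates from pallet_top: (28, 58) mm
- place_4 (a point): centre of outline 4 of the pinwheel on the slab's top, at the height of the top surface; the blank that lies here has its centre 25 mm above this point and its length along the pallet's y axis. In pallet coordinates from pallet_top: (-58, 28) mm
- blank_1_center (a point): centre (half-way up) of one of four identical dark, nearly black wooden blanks, 50 x 50 mm square in section and 110 mm long, 0.13 kg, at first lying on the bench to the robot's right; its y axis runs along the 110 mm length. It may be taken across the 50 mm width anywhere along its length, and may lie on any of its four long faces
- blank_2_center (a point): centre (half-way up) of one of four identical dark, nearly black wooden blanks, 50 x 50 mm square in section and 110 mm long, 0.13 kg, at first lying on the bench to the robot's right; its y axis runs along the 110 mm length. It may be taken across the 50 mm width anywhere along its length, and may lie on any of its four long faces
- blank_3_center (a point): centre (half-way up) of one of four identical dark, nearly black wooden blanks, 50 x 50 mm square in section and 110 mm long, 0.13 kg, at first lying on the bench to the robot's right; its y axis runs along the 110 mm length. It may be taken across the 50 mm width anywhere along its length, and may lie on any of its four long faces
- blank_4_center (a point): centre (half-way up) of one of four identical dark, nearly black wooden blanks, 50 x 50 mm square in section and 110 mm long, 0.13 kg, at first lying on the bench to the robot's right; its y axis runs along the 110 mm length. It may be taken across the 50 mm width anywhere along its length, and may lie on any of its four long faces
- cover_center (a point): centre of the plywood cover board, 224 x 150 mm (x, y), 12 mm thick (this point is 6 mm above its underside), 0.3 kg, at first flat on the bench beside the pallet. Two 15 mm through holes at board (97, 60) and (-97, -60) mm fit the pins (a half turn fits too). Grip batten across its middle: 14 mm thick in x, 80 mm long in y, 6 to 46 mm above this point. Seated, this point is 56 mm above pallet_top
- weight_1_center (a point): centre (half-way up) of a dark steel press weight, 0.6 kg, 68 mm high: a block 50 x 70 mm (x, y), 36 mm high, with a lifting rib on top, 14 mm thick in x, 56 mm long in y, from 2 to 34 mm above this point; lift it by the rib. One or two are present (None: absent). They start on the bench near the robot, one far left, one far right, or both
- weight_2_center (a point): centre (half-way up) of a dark steel press weight, 0.6 kg, 68 mm high: a block 50 x 70 mm (x, y), 36 mm high, with a lifting rib on top, 14 mm thick in x, 56 mm long in y, from 2 to 34 mm above this point; lift it by the rib. One or two are present (None: absent). They start on the bench near the robot, one far left, one far right, or both
- weight_1: body of press weight 1: same axes as point weight_1_center, origin at the centre of its underside
- weight_2: body of press weight 2: same axes as point weight_2_center, origin at the centre of its underside
- cover: body of the cover board: same axes as cover_center, origin at the centre of its underside
- wedge: small pale wooden wedge, 32 x 60 mm and 22 mm high, lying near the robot; bystander, leave alone; origin at the centre of its underside
- offcut: flat pale wooden offcut, 35 x 100 mm and 22 mm high, lying near the robot; bystander, leave alone; origin at the centre of its underside

How it is judged:
By the outcome, as a careful person would: the job done as asked, in the order asked, and still so for the second after the job is handed in, with the robot touching nothing.
Of weight_1, weight_2 only 1 to 2 are there at a start; the rules pass over those that are not, and their reading is None.
At some moment in a run one of weight_1, weight_2 may be knocked a few centimetres aside while the robot is not near it.
Once in a run the grip may slacken for a moment while it holds something.
It also fails if it takes over 210 s, if anything falls off the work surface, if the arm or the gripper's body presses on something with over 40 N, if the wrist force passes 120 N, or if a joint passes its speed limit or range.

## Robot

A 7-joint arm with a two-finger parallel gripper is mounted at the origin on the work surface; the furniture and walls round the work are solid. World frame = base frame: x ahead of the robot, y to its left, z up, the work surface at z = 0. Lengths are in m, angles in degrees, forces in N, time in s.
With the tool pointing down it reaches from about 0.425 to 0.875 m from the base axis. Payload 4.7 kg.
Tool frame: the origin (TCP) lies on the centre line of the jaws, within the pads' length; the fingertips stand 8 mm ahead of it and the grasp point (between the pads) lies 11 mm behind it; z points along the fingers, y is the direction in which the jaws open and shut (so a half turn about z gives the same grasp; the last joint's range is limited). The gripper opens to 87 mm and grips with 3 to 60 N. Pads are 19 mm wide; open, the fingers measure 117 mm over their backs; the gripper's body (75 mm by 190 mm) begins 51 mm behind the grasp point.
Start: joints at [-73.562, 18.392, -4.016, 83.108, 1.295, 78.541, -3.26], TCP at [0.175, 0.626, 0.231] pointing down, gripper open.
Joint ranges: [-163.93, 163.93], [-17.29, 119.83], [-79.2, 71.16], [3.27, 140.29], [-89.18, 269.18], [5.43, 117.66], [-154.24, 154.24]. Speed limits (degrees/s): [147.25, 147.25, 180, 180, 180, 180, 180].

## Interface

Orientations are given as [roll, pitch, yaw] about the fixed x, y, z axes, in that order (R = Rz(yaw) Ry(pitch) Rx(roll)).
In Python, from cell import status, vision, workorder gives the robot as it stands.
- The arm moves only by the tool step_arm, never from a script. Its argument "series" is a list of rows, each an object of numbers: "ax", "ay", "az": the turn, a rotation vector about the world's x, y, z in degrees; "x", "y", "z": the shift along the world's x, y, z in m; "claw": the opening in per cent of the stroke, from 0 (shut) to 100 (fully open). In form: [{"ax": .., "ay": .., "az": .., "x": .., "y": .., "z": .., "claw": ..}, ...]. A call has 1 to 12 rows; each row is the pose to reach, as a shift and turn from the pose commanded when the call began; what a row does not reach only later rows make up. A row lasts 1/10 s, in which the tool goes at most 50 mm and 8.59 degrees, less where a joint would pass 70% of its speed; a pose out of reach is approached as far as the arm can. A call with a gripper value outside its range is refused whole. The fingers move at their own pace and stop on an object; "squeeze" is the grip in N (left out, the last holds). Time passes only in rows, so rows that repeat a pose let the fingers close. It gives the time, the measured TCP pose, the force and the opening at its end, in the units of the state.
- status.get_obs(): the state, without advancing time (a new reading comes with each control period).
- vision.read_camera(name): name is "scene" or "top"; returns the picture (420x560x3 uint8, red, green, blue); there is no depth.
- vision.camera_params(name): a dict with "fovy" (degrees; the focal length in pixels is half the picture's height over the tangent of half this angle, whatever the lens; pixels are square), "cx", "cy" (the principal point, pixels), "dist" ([k1, k2, p1, p2, k3] as OpenCV has them; the pictures are not rectified), "eye" and "orientation" of the camera in the world. Camera axes: x right, y down, z forward; pixel columns grow to the right and rows downward; lengths in m; the calibration is good to about 2 mm. A picture is of the moment at which its call begins. camera_params takes no time and is no camera call.
- workorder.sign_off(): hands the job in, once; it reports no verdict.
The state is a dict: "time_s": time; "qpos": joint angles; "joint_velocities": joint speeds; "effort": joint torques, N m; "tool_pos": TCP position; "tool_rot": TCP orientation; "force": force on the tool from outside, world axes, zero at the start; "wrist_torque": the same for the moment, N m; "grip_width": finger opening in m.
Only numpy, scipy, OpenCV 4.12 (cv2) and the standard library are available. Lean on these libraries where they do the work, as an engineer would, in place of code of your own. Each camera call takes 0.05 s, during which the arm holds its last target.

## Working session

There is one attempt and no reset: what is moved stays moved. The work goes in short steps, Python scripts to look and compute and a tool call to move; the robot and the scene stay as the last step left them, time stands still between calls to the robot, and variables do not carry over. Pictures are saved under pics/ and viewed, and the job is handed in when it is done.

Besides the shell and the picture viewer there is one more tool, called after "Request:" in YAML: its name, and indented under it one key for each argument. step_arm: Moves the arm, as the interface text tells. Its arguments: {"type":"object","properties":{"series":{"type":"array"},"squeeze":{"type":"number"}},"required":["series"]}

```bash
ls -la; mkdir -p pics; python3 - <<'E'
from cell import status, vision, workorder
import cv2
print(status.get_obs())
for n in ("scene","top"):
    print(n, vision.camera_params(n))
    cv2.imwrite(f"pics/{n}0.png", vision.read_camera(n)[:,:,::-1])
E
```

```text
total 12
drwxr-xr-x  3 agent agent 4096 Dec  7 01:25 .
drwxr-xr-x 23 root  root  4096 Dec  7 01:25 ..
drwxr-xr-x  2 agent agent 4096 Dec  7 01:25 pics
{'time_s': 0.0, 'qpos': array([-73.56206493,  18.43884413,  -4.01662662,  83.17671629,
         1.29717182,  78.54274296,  -3.26081232]), 'joint_velocities': array([-0.06438919,  0.00989281, -0.00419702,  0.07804918, -0.06831907,
       -0.07145412, -0.00604774]), 'effort': array([ 2.70288738e-04, -4.91292393e+01, -4.03769631e-01, -3.12522697e+01,
       -6.38350379e-02,  4.39538970e-02,  1.65471906e-04]), 'tool_pos': array([0.17502494, 0.6254048 , 0.22944824]), 'tool_rot': array([-1.79887072e+02,  7.75199583e-03,  1.64372523e+02]), 'force': array([-0.33329778,  0.27218313,  0.09742964]), 'wrist_torque': array([-0.05216288, -0.00294366, -0.05581421]), 'grip_width': 0.0869576234048433}
scene {'fovy': 49.26260516733826, 'cx': 277.729717882667, 'cy': 211.6887712988814, 'dist': array([-0.11017978,  0.        ,  0.        ,  0.        ,  0.        ]), 'eye': array([-0.0562333 , -0.5957637 ,  0.71772164]), 'orientation': array([-132.14381859,   -1.18690001,  -41.33879719])}
top {'fovy': 49.58961904112912, 'cx': 279.6740439381088, 'cy': 210.5397165033125, 'dist': array([-0.02924455,  0.        ,  0.        ,  0.        ,  0.        ]), 'eye': array([ 0.36001028, -0.02634606,  1.10882352]), 'orientation': array([-173.57883373,    0.76880395,  -91.33064511])}
```

View pics/scene0.png

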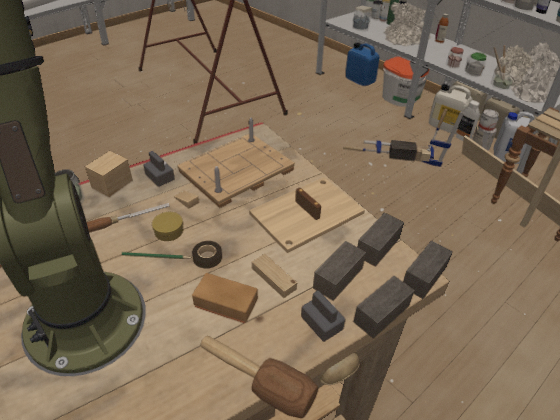

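View pics/top0.png

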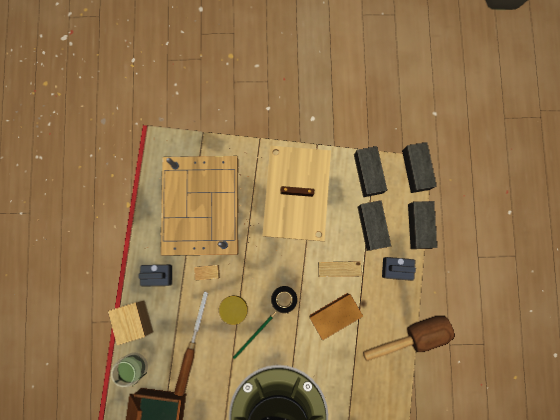

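```bash
cat > h.py <<'E'
import numpy as np, cv2
from scipy.spatial.transform import Rotation as Rn
from cell import status, vision, workorder
def cam(n):
    p=vision.camera_params(n); f=210/np.tan(np.radians(p["fovy"]/2))
    K=np.array([[f,0,p["cx"]],[0,f,p["cy"]],[0,0,1]])
    R=Rn.from_euler("xyz",p["orientation"],degrees=True).as_matrix()
    return K,np.array(p["dist"]),np.array(p["eye"]),R
C={n:cam(n) for n in("scene","top")}
def rays(n,px):
    K,d,e,R=C[n]
    u=cv2.undistortPoints(np.array(px,float).reshape(-1,1,2),K,d).reshape(-1,2)
    return e,np.c_[u,np.ones(len(u))]@R.T
def plane(n,px,z):
    e,r=rays(n,px); return e+r*((z-e[2])/r[:,2])[:,None]
def tri(pt,ps):
    out=[]
    for a,b in zip(np.reshape(pt,(-1,2)),np.reshape(ps,(-1,2))):
        A=np.zeros((3,3));v=np.zeros(3);L=[]
        for n,p in(("top",a),("scene",b)):
            e,r=rays(n,[p]);r=r[0]/np.linalg.norm(r[0]);P=np.eye(3)-np.outer(r,r);A+=P;v+=P@e;L.append((e,P))
        x=np.linalg.solve(A,v); out.append(np.r_[x,sum(np.linalg.norm(P@(x-e)) for e,P in L)])
    return np.array(out)
def proj(n,X):
    K,d,e,R=C[n]; X=np.reshape(X,(-1,3))
    c=(X-e)@R
    return cv2.projectPoints(c.reshape(-1,1,3),np.zeros(3),np.zeros(3),K,d)[0].reshape(-1,2)
def snap(n,name=None,crop=None,s=1):
    im=vision.read_camera(n)[:,:,::-1].copy()
    if name:
        cv2.imwrite("pics/raw_"+name,im)
        save(im,name,crop,s)
    return im
def save(im,name,crop=None,s=1):
    if crop: x0,y0,x1,y1=crop; im=im[y0:y1,x0:x1]
    cv2.imwrite("pics/"+name,cv2.resize(im,None,fx=s,fy=s,interpolation=cv2.INTER_CUBIC))
E
python3 - <<'E'
from h import *
t=cv2.imread("pics/top0.png");s=cv2.imread("pics/scene0.png")
save(t,"t0a.png",(130,110,330,260),4); save(t,"t0b.png",(290,130,490,280),4)
save(s,"s0a.png",(140,110,380,260),3.3); save(s,"s0b.png",(240,200,460,350),3.6)
print(proj("top",[0,0,0]),proj("scene",[0,0,0]))
E
```

```text
[[278.35503419 415.79671972]] [[ 82.64580641 319.11649554]]
```

View pics/t0a.png

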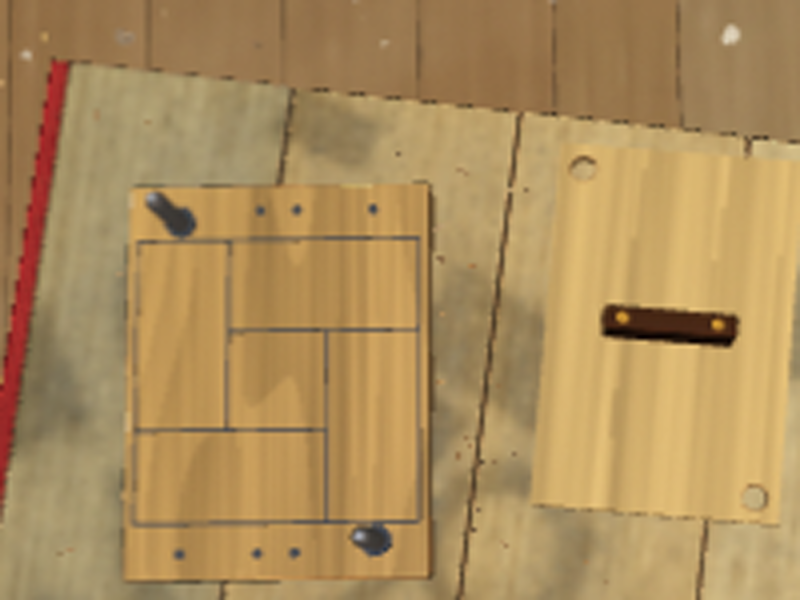

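View pics/t0b.png

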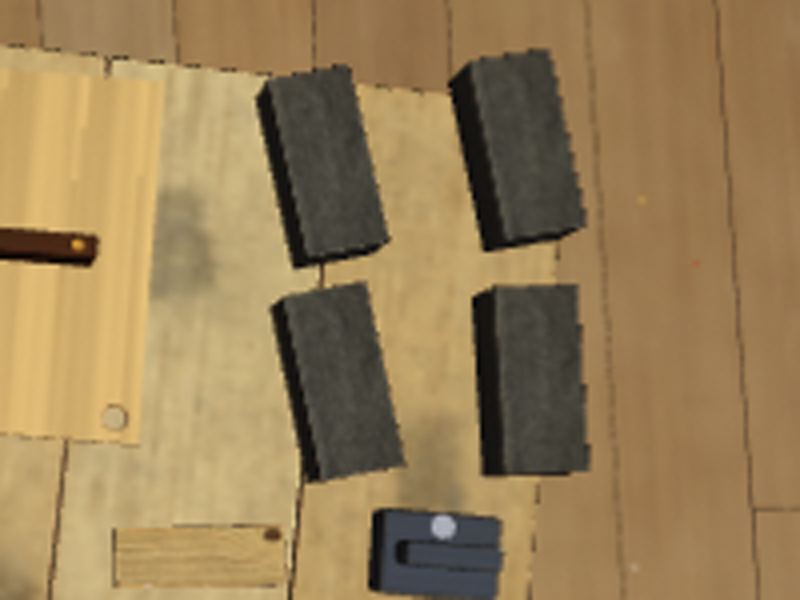

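View pics/s0a.png

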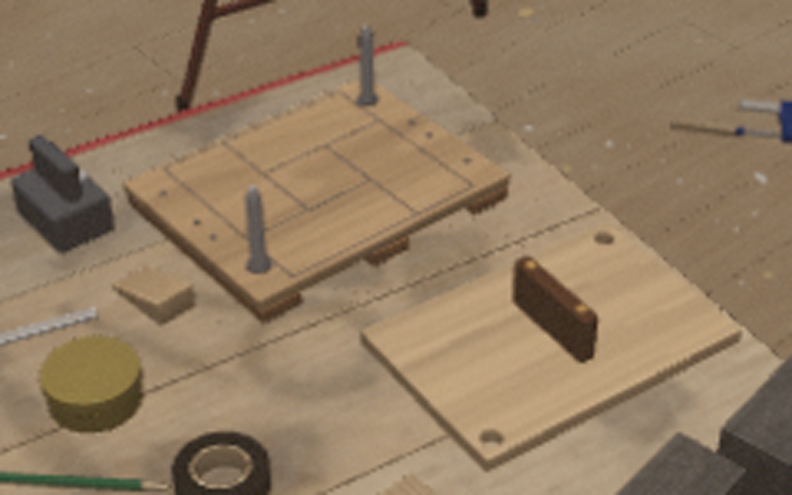

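View pics/s0b.png

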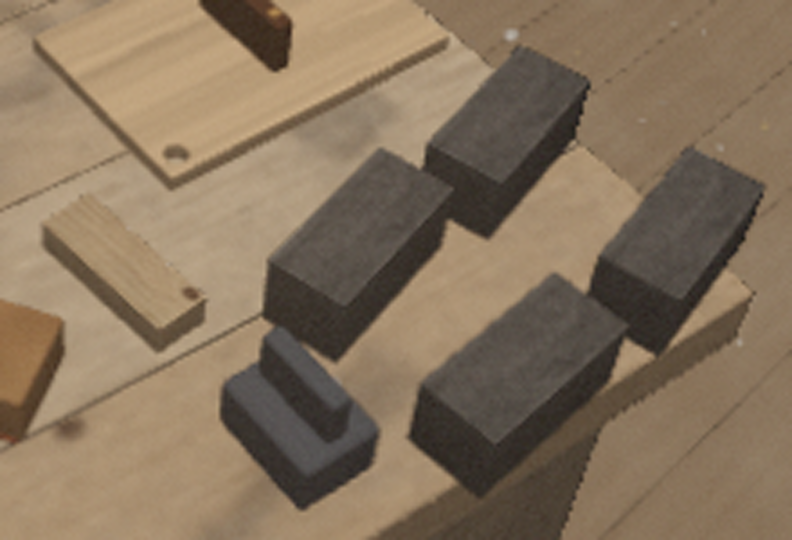

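```bash
python3 - <<'E'
from h import *
np.set_printoptions(precision=4,suppress=True)
f=lambda P,s,ox,oy:(np.array(P,float)+.5)/s-.5+[ox,oy]
TA=lambda P:f(P,4,130,110); TB=lambda P:f(P,4,290,130); SA=lambda P:f(P,3.3,140,110); SB=lambda P:f(P,3.6,240,200)
print("outline");print(tri(TA([(421,521),(134,523),(137,241),(419,238)]),SA([(295,275),(165,168),(377,120),(472,186)])))
print("cover holes");print(tri(TA([(583,168),(755,497)]),SA([(604,239),(491,438)])))
print("batten top screws");print(tri(TA([(622,317),(718,325)]),SA([(530,266),(581,310)])))
# blanks top corners order: by picture
print("blank UL");print(tri(TB([(268,88),(347,67),(386,240),(299,264)]),SB([(518,45),(587,84),(493,183),(428,145)])))
print("blank UR");print(tri(TB([(470,70),(549,50),(584,222),(503,245)]),SB([(690,148),(764,186),(677,298),(601,258)])))
print("blank LL");print(tri(TB([(285,300),(364,284),(402,463),(320,478)]),SB([(382,150),(452,187),(344,304),(270,260)])))
print("blank LR");print(tri(TB([(494,288),(578,287),(588,470),(499,473)]),SB([(555,274),(627,322),(497,443),(420,383)])))
print("pin tips");print(tri(TA([(153,199),(362,536)]),SA([(366,28),(252,190)])))
E
```

```text
outline
[[ 0.4152  0.0934  0.0248  0.0017]
 [ 0.4179  0.2667  0.0218  0.0011]
 [ 0.6105  0.2662 -0.0165  0.0325]
 [ 0.5865  0.0935  0.0226  0.0006]]
cover holes
[[ 0.6307 -0.0072  0.0093  0.0003]
 [ 0.4248 -0.1065  0.0095  0.0006]]
batten top screws
[[ 0.5304 -0.0288  0.0495  0.0006]
 [ 0.5242 -0.0852  0.0501  0.0004]]
blank UL
[[ 0.6164 -0.2017  0.0513  0.0025]
 [ 0.6281 -0.2491  0.046   0.0008]
 [ 0.5217 -0.2656  0.0469  0.0043]
 [ 0.5129 -0.2178  0.0452  0.0065]]
blank UR
[[ 0.6248 -0.3228  0.0502  0.003 ]
 [ 0.6348 -0.3694  0.0495  0.0005]
 [ 0.5304 -0.3838  0.0477  0.0018]
 [ 0.52   -0.3376  0.0468  0.0039]]
blank LL
[[ 0.4895 -0.2064  0.048   0.0014]
 [ 0.4972 -0.2525  0.0496  0.0005]
 [ 0.3919 -0.2698  0.0483  0.0002]
 [ 0.3846 -0.2222  0.0465  0.0007]]
blank LR
[[ 0.4932 -0.3293  0.0472  0.0002]
 [ 0.4918 -0.3768  0.0528  0.0001]
 [ 0.3854 -0.378   0.0484  0.0009]
 [ 0.3855 -0.3275  0.0449  0.0022]]
pin tips
[[0.5992 0.2383 0.0914 0.0001]
 [0.4034 0.1199 0.0908 0.0005]]
```

```bash
cat >> h.py <<'E'
from scipy.ndimage import map_coordinates, gaussian_filter1d
def edge_line(g,a,b,half=5,margin=.12,n=40,sign=0,dark=False):
    """fit line to strongest gradient (or darkest) points near segment a-b (pixels). returns point,dir,resid"""
    a,b=np.array(a,float),np.array(b,float); d=(b-a)/np.linalg.norm(b-a); nn=np.array([-d[1],d[0]])
    t=np.linspace(margin,1-margin,n); o=np.arange(-half,half+.01,.25); P=[]
    for k in t:
        q=a+(b-a)*k+o[:,None]*nn
        v=gaussian_filter1d(map_coordinates(g,[q[:,1],q[:,0]],order=1),2.5)
        w=-v if dark else np.gradient(v)
        if not dark: w=np.abs(w) if sign==0 else w*sign
        i=int(np.argmax(w[3:-3]))+3
        den=w[i-1]-2*w[i]+w[i+1]; s=0 if den==0 else .5*(w[i-1]-w[i+1])/den
        P.append(a+(b-a)*k+(o[i]+.25*np.clip(s,-1,1))*nn)
    P=np.array(P); m=np.ones(len(P),bool)
    for _ in range(4):
        vx,vy,x,y=cv2.fitLine(P[m].astype(np.float32),cv2.DIST_HUBER,0,.01,.01).ravel()
        r=(P-[x,y])@[-vy,vx]; m=np.abs(r)<max(.4,2*np.median(np.abs(r)))
    return np.array([x,y]),np.array([vx,vy]),P[m]
def rectfit(cam,g,corners,z,half=4,dark=False,signs=None):
    """corners world (4,3) guess in order; edges i->i+1 refined in image, cast to plane z; returns corners on plane"""
    pc=proj(cam,corners); L=[]
    for i in range(4):
        p,d,P=edge_line(g,pc[i],pc[(i+1)%4],half,dark=dark,sign=0 if signs is None else signs[i])
        W=plane(cam,P,z)[:,:2]
        vx,vy,x,y=cv2.fitLine(W.astype(np.float32),cv2.DIST_HUBER,0,.01,.01).ravel(); L.append((x,y,vx,vy,len(P)))
    out=[]
    for i in range(4):
        x,y,vx,vy,_=L[i-1]; X,Y,ux,uy,_=L[i]
        s=np.linalg.solve([[vx,-ux],[vy,-uy]],[X-x,Y-y]); out.append([x+s[0]*vx,y+s[0]*vy])
    return np.array(out),[l[4] for l in L]
def rectsum(c):
    e=np.roll(c,-1,0)-c; l=np.linalg.norm(e,axis=1)
    a=[np.degrees(np.arctan2(v[1],v[0])) for v in e]
    return c.mean(0),l,np.array(a)
def box(cx,cy,yaw,l,w,z):
    c,s=np.cos(np.radians(yaw)),np.sin(np.radians(yaw))
    q=np.array([[l/2,w/2],[l/2,-w/2],[-l/2,-w/2],[-l/2,w/2]])@np.array([[c,s],[-s,c]])+[cx,cy]
    return np.c_[q,np.full(4,z)]
def gray(im): return cv2.cvtColor(im,cv2.COLOR_BGR2GRAY).astype(float)
E
python3 - <<'E'
from h import *
np.set_printoptions(precision=4,suppress=True)
G={"top":gray(cv2.imread("pics/top0.png")),"scene":gray(cv2.imread("pics/scene0.png"))}
def rep(n,b,z,dark=False,half=4):
    for c in("top","scene"):
        r,k=rectfit(c,G[c],b,z,dark=dark,half=half); m,l,a=rectsum(r)
        print(n,c,m,l*1000,(a+45)%90-45,k)
rep("outl",box(.5015,.1795,0,.172,.172,.024),.024,dark=True,half=3)
rep("outl r",box(.5015,.1795,0,.178,.178,.024),.024,dark=True,half=3)
rep("slab",box(.5015,.1795,0,.240,.184,.024),.024,half=3)
rep("cover",box(.528,-.057,-4.5,.224,.150,.012),.012,half=3)
rep("batten",box(.528,-.057,-4.5,.014,.080,.052),.052,half=3)
rep("UL",box(.570,-.2335,9,.110,.050,.05),.05)
rep("UR",box(.5775,-.3535,8,.110,.050,.05),.05)
rep("LL",box(.4408,-.2377,9,.110,.050,.05),.05)
rep("LR",box(.439,-.353,0,.110,.050,.05),.05)
E
```

```text
outl top [0.502 0.177] [179.1838 172.5098 179.1612 171.8053] [-0.3234 -0.0348 -0.5487 -0.0256] [34, 37, 34, 28]
outl scene [0.5006 0.1773] [175.4879 173.6681 194.4122 171.9   ] [-0.4976 -0.2206 -1.2986 -6.5302] [32, 39, 26, 29]
outl r top [0.502  0.1779] [190.8608 172.2464 173.0793 172.9211] [-0.3802 -0.4332 -0.4548  5.4689] [33, 35, 33, 35]
outl r scene [0.5006 0.1773] [176.9793 172.8611 204.7446 173.1502] [-0.3885 -0.2193 -0.9111 -9.442 ] [30, 40, 27, 30]
slab top [0.5012 0.179 ] [184.8004 234.5428 174.5398 238.8858] [-1.541  -0.6077 -0.2422  1.849 ] [23, 29, 23, 32]
slab scene [0.499  0.1738] [178.2478 239.3489 176.0543 237.872 ] [ 0.0454 -0.5331 -0.4313 -0.0069] [24, 40, 40, 24]
cover top [ 0.528  -0.0566] [153.4411 222.8283 149.7249 223.7612] [-6.04   -6.3652 -5.6868 -5.4115] [26, 36, 36, 28]
cover scene [ 0.5288 -0.0579] [151.6287 226.6507 149.8506 231.4882] [-7.911  -5.9601 -6.0865 -5.5417] [36, 40, 40, 22]
batten top [ 0.5249 -0.0563] [78.7972 17.8901 82.3645 19.4433] [ -5.9677  -3.0086  -4.9951 -13.7472] [40, 40, 37, 39]
batten scene [ 0.5269 -0.0421] [136.4435 183.4569  47.
[... 269 characters left out ...]
  9.1089] [40, 36, 39, 40]
UR top [ 0.5765 -0.3534] [ 48.9622 114.7003  49.3999 115.037 ] [8.4028 8.7438 8.7953 8.5254] [33, 30, 30, 40]
UR scene [ 0.5775 -0.3539] [ 51.2571 110.4993  49.0709 108.3399] [10.8371  8.1073  8.4119  9.2332] [40, 24, 40, 35]
LL top [ 0.4402 -0.2339] [ 56.8767 110.0577  57.9007 110.1996] [9.4079 9.556  9.5462 9.0235] [33, 39, 39, 40]
LL scene [ 0.4397 -0.2386] [ 50.0777 109.4534  49.9133 109.9885] [8.5685 9.417  9.1798 9.5   ] [37, 40, 40, 40]
LR top [ 0.4383 -0.3527] [ 48.9436 112.7861  48.8165 111.3142] [-0.1447  0.3705 -1.8743  0.4542] [40, 27, 34, 40]
LR scene [ 0.4381 -0.3539] [ 49.7422 109.4812  49.2444 109.5754] [0.8356 0.3177 0.9491 0.5785] [36, 37, 40, 39]
```

```bash
python3 - <<'E'
from h import *
np.set_printoptions(precision=4,suppress=True)
G={"top":gray(cv2.imread("pics/top0.png")),"scene":gray(cv2.imread("pics/scene0.png"))}
cx,cy,yaw=.5015,.1795,-.4
for it in range(2):
  for c in("top","scene"):
    res=[]
    # lines: (pallet axis value const, which axis, from,to)
    LN=[("x",-86,-80,80),("x",86,-80,80),("y",-86,-80,80),("y",86,-80,80),("y",-30,-80,24),("y",30,-24,80),("x",30,-80,24),("x",-30,-24,80)]
    Rz=Rn.from_euler("z",yaw,degrees=True).as_matrix()[:2,:2]
    for ax,v,a,b in LN:
        q=np.array([[v,a],[v,b]] if ax=="x" else [[a,v],[b,v]])/1000
        w=q@Rz.T+[cx,cy]; pp=proj(c,np.c_[w,[.024,.024]])
        p,d,P=edge_line(G[c],pp[0],pp[1],half=2.5,dark=True,margin=.05)
        W=(plane(c,P,.024)[:,:2]-[cx,cy])@Rz*1000
        k=0 if ax=="x" else 1
        sl=np.polyfit(W[:,1-k],W[:,k],1)
        res.append((ax,v,round(W[:,k].mean()-v,2),round(np.degrees(np.arctan(sl[0]))*(1 if k else -1),2),len(P)))
    print(c,res)
E
```

```text
top [('x', -86, np.float64(0.39), np.float64(-0.08), 34), ('x', 86, np.float64(0.56), np.float64(0.01), 35), ('y', -86, np.float64(-3.63), np.float64(-0.02), 38), ('y', 86, np.float64(0.46), np.float64(-0.44), 31), ('y', -30, np.float64(0.99), np.float64(-0.05), 40), ('y', 30, np.float64(0.64), np.float64(-0.74), 38), ('x', 30, np.float64(0.3), np.float64(-1.05), 39), ('x', -30, np.float64(0.49), np.float64(-0.88), 40)]
scene [('x', -86, np.float64(-0.83), np.float64(-0.32), 27), ('x', 86, np.float64(-0.85), np.float64(-0.15), 33), ('y', -86, np.float64(-5.2), np.float64(-0.13), 40), ('y', 86, np.float64(-0.38), np.float64(-0.7), 27), ('y', -30, np.float64(-0.65), np.float64(-0.95), 34), ('y', 30, np.float64(-1.56), np.float64(-0.4), 37), ('x', 30, np.float64(-0.89), np.float64(0.09), 39), ('x', -30, np.float64(-0.84), np.float64(-0.21), 40)]
top [('x', -86, np.float64(0.39), np.float64(-0.08), 34), ('x', 86, np.float64(0.56), np.float64(0.01), 35), ('y', -86, np.float64(-3.63), np.float64(-0.02), 38), ('y', 86, np.float64(0.46), np.float64(-0.44), 31), ('y', -30, np.float64(0.99), np.float64(-0.05), 40), ('y', 30, np.float64(0.64), np.float64(-0.74), 38), ('x', 30, np.float64(0.3), np.float64(-1.05), 39), ('x', -30, np.float64(0.49), np.float64(-0.88), 40)]
scene [('x', -86, np.float64(-0.83), np.float64(-0.32), 27), ('x', 86, np.float64(-0.85), np.float64(-0.15), 33), ('y', -86, np.float64(-5.2), np.float64(-0.13), 40), ('y', 86, np.float64(-0.38), np.float64(-0.7), 27), ('y', -30, np.float64(-0.65), np.float64(-0.95), 34), ('y', 30, np.float64(-1.56), np.float64(-0.4), 37), ('x', 30, np.float64(-0.89), np.float64(0.09), 39), ('x', -30, np.float64(-0.84), np.float64(-0.21), 40)]
```

Request:
step_arm:
  series:
    - {"ax":0,"ay":0,"az":-8,"x":0.036,"y":-0.03,"z":0.005,"claw":100}
    - {"ax":0,"ay":0,"az":-16,"x":0.072,"y":-0.06,"z":0.01,"claw":100}
    - {"ax":0,"ay":0,"az":-24,"x":0.108,"y":-0.09,"z":0.015,"claw":100}
    - {"ax":0,"ay":0,"az":-32,"x":0.144,"y":-0.12,"z":0.02,"claw":100}
    - {"ax":0,"ay":0,"az":-40,"x":0.18,"y":-0.15,"z":0.02,"claw":100}
    - {"ax":0,"ay":0,"az":-48,"x":0.216,"y":-0.18,"z":0.02,"claw":100}
    - {"ax":0,"ay":0,"az":-56,"x":0.252,"y":-0.21,"z":0.02,"claw":100}
    - {"ax":0,"ay":0,"az":-64,"x":0.288,"y":-0.24,"z":0.02,"claw":100}
    - {"ax":0,"ay":0,"az":-72,"x":0.324,"y":-0.27,"z":0.02,"claw":100}
    - {"ax":0,"ay":0,"az":-80,"x":0.36,"y":-0.31,"z":0.02,"claw":100}
    - {"ax":0,"ay":0,"az":-88,"x":0.375,"y":-0.355,"z":0.02,"claw":100}
    - {"ax":0,"ay":0,"az":-96,"x":0.39,"y":-0.4,"z":0.02,"claw":100}
  squeeze: 40

```text
time_s: 1.3
tool_pos: [0.5659, 0.2237, 0.2498]
tool_rot: [-180.0, 0.1, 68.0]
force: [1.0, 0.9, 0.3]
grip_width: 0.0871
```

Request:
step_arm:
  series:
    - {"ax":0,"ay":0,"az":-6,"x":0.002,"y":-0.04,"z":0,"claw":100}
    - {"ax":0,"ay":0,"az":-12,"x":0.004,"y":-0.08,"z":0,"claw":100}
    - {"ax":0,"ay":0,"az":-18,"x":0.006,"y":-0.12,"z":0,"claw":100}
    - {"ax":0,"ay":0,"az":-24,"x":0.008,"y":-0.16,"z":-0.01,"claw":100}
    - {"ax":0,"ay":0,"az":-30,"x":0.01,"y":-0.2,"z":-0.02,"claw":100}
    - {"ax":0,"ay":0,"az":-36,"x":0.012,"y":-0.24,"z":-0.03,"claw":100}
    - {"ax":0,"ay":0,"az":-42,"x":0.014,"y":-0.28,"z":-0.04,"claw":100}
    - {"ax":0,"ay":0,"az":-48,"x":0.016,"y":-0.32,"z":-0.055,"claw":100}
    - {"ax":0,"ay":0,"az":-54,"x":0.018,"y":-0.36,"z":-0.07,"claw":100}
    - {"ax":0,"ay":0,"az":-58.9,"x":0.02,"y":-0.4,"z":-0.085,"claw":100}
    - {"ax":0,"ay":0,"az":-58.9,"x":0.02,"y":-0.44,"z":-0.1,"claw":100}
    - {"ax":0,"ay":0,"az":-58.9,"x":0.02,"y":-0.4575,"z":-0.11,"claw":100}

```text
time_s: 2.5
tool_pos: [0.5831, -0.2364, 0.1392]
tool_rot: [179.9, 0.2, 9.2]
force: [0.1, -0.3, -0.3]
grip_width: 0.0869
```

Request:
step_arm:
  series:
    - {"ax":0,"ay":0,"az":0,"x":0,"y":0,"z":-0.03,"claw":100}
    - {"ax":0,"ay":0,"az":0,"x":0,"y":0,"z":-0.05,"claw":100}
    - {"ax":0,"ay":0,"az":0,"x":0,"y":0,"z":-0.06,"claw":100}

```text
time_s: 2.8
tool_pos: [0.5836, -0.231, 0.078]
tool_rot: [-179.9, 0.2, 9.5]
force: [-0.4, -0.2, 0.2]
grip_width: 0.0868
```

```bash
python3 - <<'E'
from h import *
print(status.get_obs()["qpos"].round(1),status.get_obs()["tool_pos"].round(4),status.get_obs()["tool_rot"].round(2))
snap("top","t1.png",(290,110,490,260),4); snap("scene","s1.png",(280,130,480,280),4)
E
```

```text
[-13.7  27.   41.9  97.4 -19.8  63.5 -46.5] [ 0.5836 -0.231   0.078 ] [-179.91    0.21    9.45]
```

View pics/t1.png

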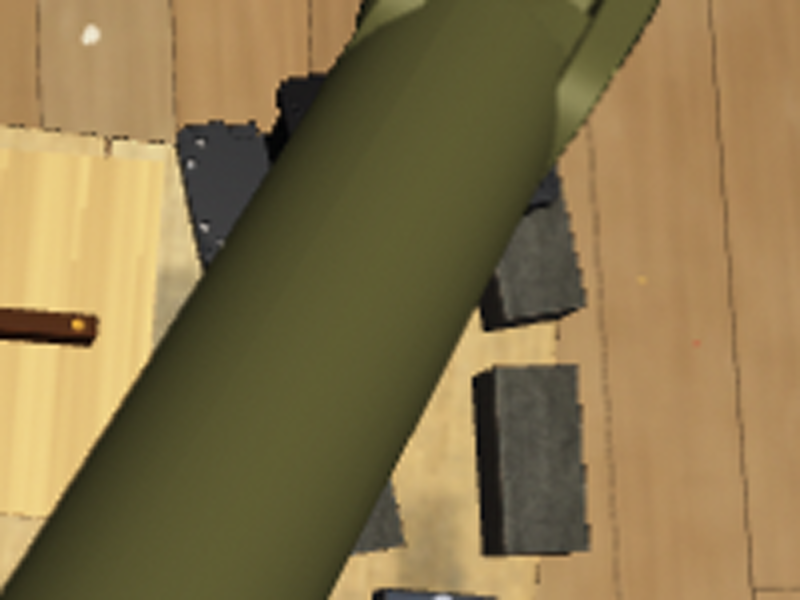

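View pics/s1.png

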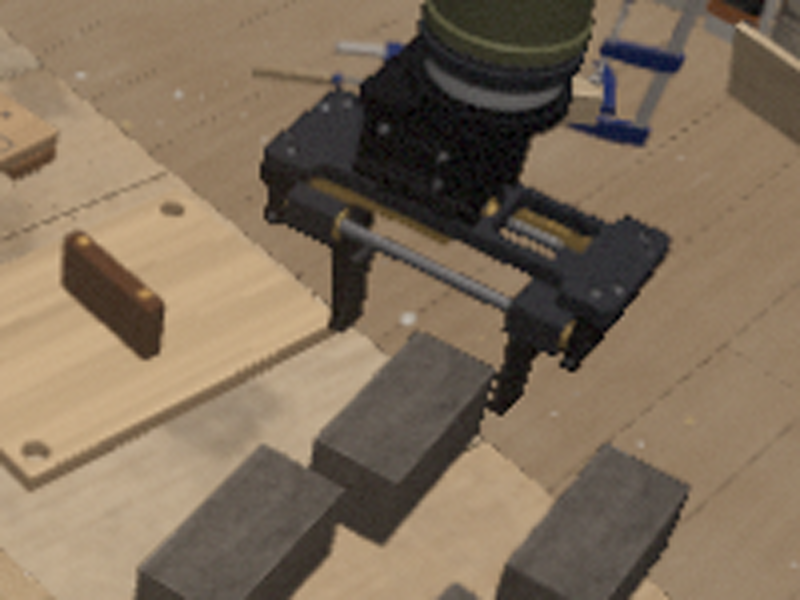

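```bash
python3 - <<'E'
from h import *
p=plane("scene",[(366.2,212),(406.3,233)],.070);print(p,p.mean(0), proj("scene",[[.5836,-.231,.07]]))
E
```

```text
[[ 0.57027681 -0.18899762  0.07      ]
 [ 0.58479437 -0.2844691   0.07      ]] [ 0.57753559 -0.23673336  0.07      ] [[385.52796705 219.55793245]]
```

Request:
step_arm:
  series:
    - {"ax":0,"ay":0,"az":0,"x":0,"y":0,"z":-0.03,"claw":100}
    - {"ax":0,"ay":0,"az":0,"x":0,"y":0,"z":-0.05,"claw":100}
    - {"ax":0,"ay":0,"az":0,"x":0,"y":0,"z":-0.06,"claw":100}
    - {"ax":0,"ay":0,"az":0,"x":0,"y":0,"z":-0.06,"claw":100}
    - {"ax":0,"ay":0,"az":0,"x":0,"y":0,"z":-0.06,"claw":40}
    - {"ax":0,"ay":0,"az":0,"x":0,"y":0,"z":-0.06,"claw":40}
    - {"ax":0,"ay":0,"az":0,"x":0,"y":0,"z":-0.06,"claw":40}
    - {"ax":0,"ay":0,"az":0,"x":0,"y":0,"z":-0.06,"claw":40}
    - {"ax":0,"ay":0,"az":0,"x":0,"y":0,"z":-0.06,"claw":40}
    - {"ax":0,"ay":0,"az":0,"x":0,"y":0,"z":-0.06,"claw":40}

```text
time_s: 3.9
tool_pos: [0.5853, -0.2317, 0.0208]
tool_rot: [180.0, -0.0, 9.5]
force: [0.5, -1.4, 1.2]
grip_width: 0.0494
```

Request:
step_arm:
  series:
    - {"ax":0,"ay":0,"az":0,"x":0,"y":0,"z":0.01,"claw":40}
    - {"ax":0,"ay":0,"az":0,"x":0,"y":0,"z":0.03,"claw":40}
    - {"ax":0,"ay":0,"az":0,"x":0,"y":0,"z":0.06,"claw":40}
    - {"ax":0,"ay":0,"az":0,"x":0,"y":0,"z":0.09,"claw":40}
    - {"ax":0,"ay":0,"az":0,"x":0,"y":0,"z":0.12,"claw":40}
    - {"ax":0,"ay":0,"az":-3,"x":0,"y":0.03,"z":0.13,"claw":40}
    - {"ax":0,"ay":0,"az":-6,"x":-0.01,"y":0.06,"z":0.13,"claw":40}
    - {"ax":0,"ay":0,"az":-10.1,"x":-0.02,"y":0.1,"z":0.13,"claw":40}
    - {"ax":0,"ay":0,"az":-10.1,"x":-0.03,"y":0.14,"z":0.13,"claw":40}
    - {"ax":0,"ay":0,"az":-10.1,"x":-0.04,"y":0.18,"z":0.13,"claw":40}
    - {"ax":0,"ay":0,"az":-10.1,"x":-0.05,"y":0.22,"z":0.13,"claw":40}
    - {"ax":0,"ay":0,"az":-10.1,"x":-0.06,"y":0.26,"z":0.13,"claw":40}

```text
time_s: 5.1
tool_pos: [0.5244, 0.0298, 0.1511]
tool_rot: [-180.0, -0.0, -0.7]
force: [0.3, 0.0, -1.2]
grip_width: 0.0496
```

```bash
python3 - <<'E'
from h import *
print(status.get_obs()["qpos"].round(1),status.get_obs()["tool_pos"].round(4),status.get_obs()["tool_rot"].round(2),status.get_obs()["grip_width"])
snap("top","t2.png",(130,110,410,320),2.8); snap("scene","s2.png",(140,80,380,260),3.3)
E
```

```text
[-44.5   7.1  41.3 108.   -5.2  66.7 -92. ] [0.5244 0.0298 0.1511] [-1.7997e+02 -2.0000e-02 -6.6000e-01] 0.04962334348262085
```

View pics/s2.png

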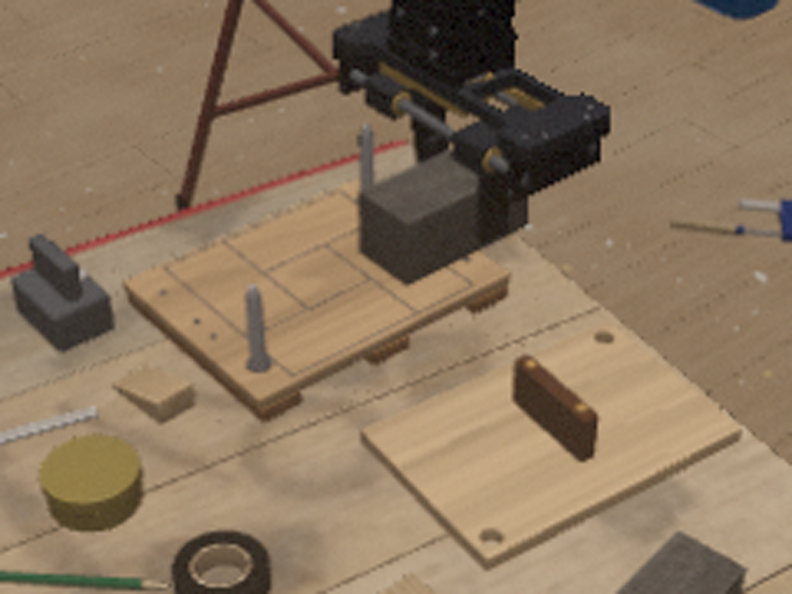

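View pics/t2.png

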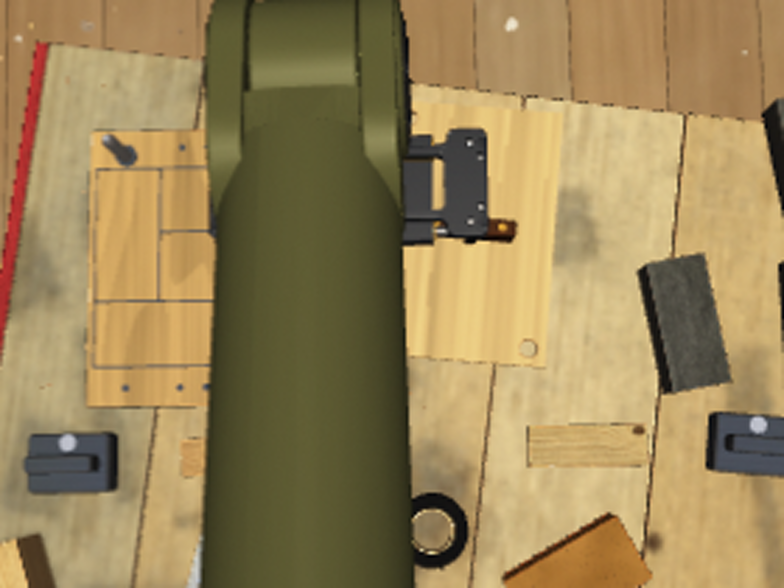

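```bash
python3 - <<'E'
from h import *
f=lambda P,s,ox,oy:(np.array(P,float)+.5)/s-.5+[ox,oy]
S=lambda P:f(P,3.3,140,80)
print(plane("scene",S([(362,248),(408,282)]),.1303));print(plane("scene",S([(360,203),(408,225)]),.1803))
print(proj("scene",[[.4543,.055,.1303],[.4543,.005,.1303],[.4543,.055,.1803]])*1, S([(362,248)]))
E
```

```text
[[0.45766611 0.06523124 0.1303    ]
 [0.4567012  0.0159933  0.1303    ]]
[[0.44410722 0.04876991 0.1803    ]
 [0.45171542 0.01006188 0.1803    ]]
[[251.05950694 157.42966794]
 [265.73085918 167.8812948 ]
 [250.66198346 138.22598253]] [[249.34848485 154.8030303 ]]
```

```bash
python3 - <<'E'
from h import *
save(cv2.imread("pics/raw_s2.png"),"s2z.png",(235,110,315,170),10)
E
```

```text
(no output)
```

View pics/s2z.png

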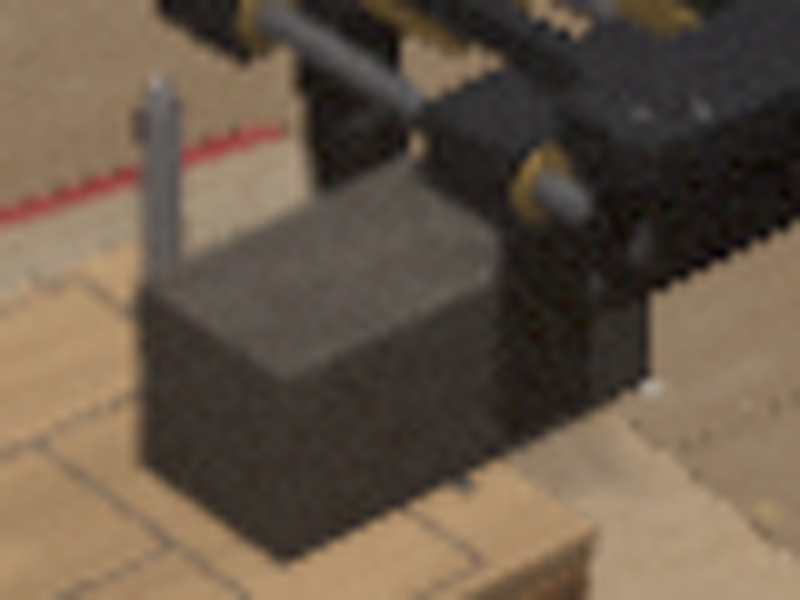

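```bash
python3 - <<'E'
from h import *
np.set_printoptions(precision=4,suppress=True)
P=lambda L:(np.array(L,float)+.5)/10-.5+[235,110]
print(plane("scene",P([(145,462),(285,562),(648,380)]),.1303));print(plane("scene",P([(145,288),(282,378)]),.1803))
# heights using assumed y planes: rays at y = .0298+-.0248
for y,L in((.0546,[(145,462),(145,288)]),(.0050,[(285,562),(282,378),(648,380)])):
    e,r=rays("scene",P(L)); print(e+r*((y-e[1])/r[:,1])[:,None])
E
```

```text
[[0.4549 0.0628 0.1303]
 [0.4548 0.0145 0.1303]
 [0.5628 0.0151 0.1303]]
[[0.4514 0.0568 0.1803]
 [0.452  0.0121 0.1803]]
[[0.4485 0.0546 0.1376]
 [0.4496 0.0546 0.1821]]
[[0.4468 0.005  0.1395]
 [0.446  0.005  0.1866]
 [0.5526 0.005  0.14  ]]
```

```bash
python3 - <<'E'
from h import *
o=status.get_obs();print(o["tool_pos"].round(4),o["joint_velocities"].round(1))
snap("scene","s3.png",(225,110,325,170),8);o=status.get_obs();print(o["tool_pos"].round(4),o["joint_velocities"].round(1))
E
```

```text
[0.5236 0.0358 0.1507] [ 3.2  1.   4.3 -1.   2.6 -0.6  3.7]
[0.5244 0.0321 0.1509] [ 2.7  0.8  3.4 -0.7  1.6 -0.4  0.9]
```

View pics/s3.png

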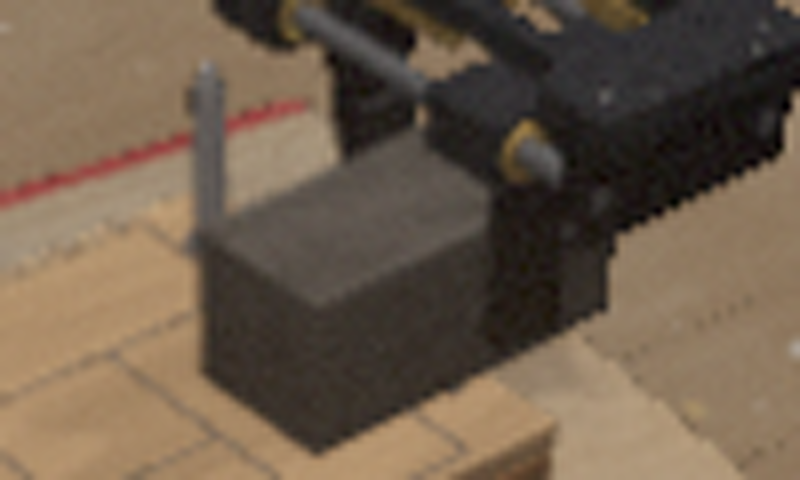

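Request:
step_arm:
  series:
    - {"ax":0,"ay":0,"az":0,"x":-0.008,"y":0.02,"z":0,"claw":40}
    - {"ax":0,"ay":0,"az":0,"x":-0.016,"y":0.04,"z":0,"claw":40}
    - {"ax":0,"ay":0,"az":0,"x":-0.024,"y":0.06,"z":0,"claw":40}
    - {"ax":0,"ay":0,"az":0,"x":-0.032,"y":0.08,"z":0,"claw":40}
    - {"ax":0,"ay":0,"az":0,"x":-0.037,"y":0.093,"z":0,"claw":40}
    - {"ax":0,"ay":0,"az":0,"x":-0.037,"y":0.093,"z":0,"claw":40}
    - {"ax":0,"ay":0,"az":0,"x":-0.037,"y":0.093,"z":-0.03,"claw":40}
    - {"ax":0,"ay":0,"az":0,"x":-0.037,"y":0.093,"z":-0.05,"claw":40}
    - {"ax":0,"ay":0,"az":0,"x":-0.037,"y":0.093,"z":-0.07,"claw":40}
    - {"ax":0,"ay":0,"az":0,"x":-0.037,"y":0.093,"z":-0.08,"claw":40}
    - {"ax":0,"ay":0,"az":0,"x":-0.037,"y":0.093,"z":-0.08,"claw":40}
    - {"ax":0,"ay":0,"az":0,"x":-0.037,"y":0.093,"z":-0.08,"claw":40}

```text
time_s: 6.45
tool_pos: [0.489, 0.1207, 0.0713]
tool_rot: [180.0, -0.1, -0.7]
force: [0.5, 0.2, -1.2]
grip_width: 0.0499
```

Request:
step_arm:
  series:
    - {"ax":0,"ay":0,"az":0,"x":0,"y":0,"z":0,"claw":40}
    - {"ax":0,"ay":0,"az":0,"x":0,"y":0,"z":0,"claw":40}
    - {"ax":0,"ay":0,"az":0,"x":0,"y":0,"z":0,"claw":40}
    - {"ax":0,"ay":0,"az":0,"x":0,"y":0,"z":0,"claw":40}

```text
time_s: 6.85
tool_pos: [0.4884, 0.1217, 0.071]
tool_rot: [-180.0, -0.0, -0.6]
force: [0.4, 0.2, -1.1]
grip_width: 0.0496
```

```bash
python3 - <<'E'
from h import *
o=status.get_obs();print(o["tool_pos"].round(4),o["tool_rot"].round(2),o["joint_velocities"].round(1))
snap("scene","s4.png",(190,120,290,195),8)
E
```

```text
[0.4884 0.1217 0.071 ] [-1.7998e+02 -3.0000e-02 -6.2000e-01] [ 0.   0.2 -0.1  0.2  0.1  0.   0. ]
```

View pics/s4.png

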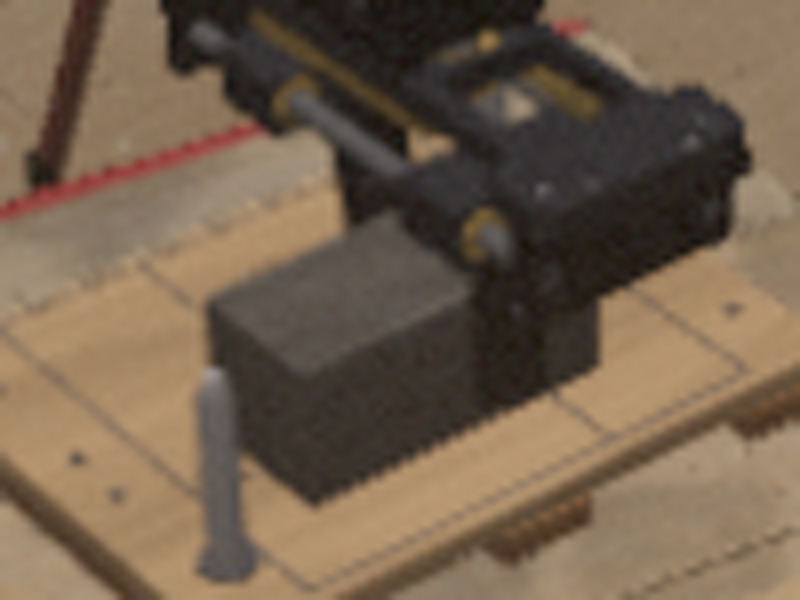

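```bash
python3 - <<'E'
from h import *
np.set_printoptions(precision=4,suppress=True)
P=lambda L:(np.array(L,float)+.5)/8-.5+[190,120]
print(plane("scene",P([(315,505),(600,370)]),.0502));print(plane("scene",P([(210,303),(303,378)]),.1002))
E
```

```text
[[0.4209 0.0979 0.0502]
 [0.5272 0.0952 0.0502]]
[[0.418  0.1406 0.1002]
 [0.4169 0.0941 0.1002]]
```

Request:
step_arm:
  series:
    - {"ax":0,"ay":0,"az":0,"x":0,"y":0,"z":-0.012,"claw":40}
    - {"ax":0,"ay":0,"az":0,"x":-0.0005,"y":-0.0005,"z":-0.02,"claw":40}
    - {"ax":0,"ay":0,"az":0,"x":-0.0005,"y":-0.0005,"z":-0.024,"claw":40}
    - {"ax":0,"ay":0,"az":0,"x":-0.0005,"y":-0.0005,"z":-0.0265,"claw":40}
    - {"ax":0,"ay":0,"az":0,"x":-0.0005,"y":-0.0005,"z":-0.0265,"claw":40}
    - {"ax":0,"ay":0,"az":0,"x":-0.0005,"y":-0.0005,"z":-0.0265,"claw":40}

```text
time_s: 7.5
tool_pos: [0.4871, 0.1206, 0.0439]
tool_rot: [180.0, 0.1, -0.6]
force: [-3.2, -1.1, 4.0]
grip_width: 0.0502
```

Request:
step_arm:
  series:
    - {"ax":0,"ay":0,"az":0,"x":0,"y":0,"z":0,"claw":70}
    - {"ax":0,"ay":0,"az":0,"x":0,"y":0,"z":0,"claw":70}
    - {"ax":0,"ay":0,"az":0,"x":0,"y":0,"z":0,"claw":70}
    - {"ax":0,"ay":0,"az":0,"x":0,"y":0,"z":0,"claw":70}
    - {"ax":0,"ay":0,"az":0,"x":0,"y":0,"z":0.02,"claw":70}
    - {"ax":0,"ay":0,"az":0,"x":0,"y":0,"z":0.05,"claw":70}
    - {"ax":0,"ay":0,"az":0,"x":0,"y":0,"z":0.09,"claw":70}
    - {"ax":0,"ay":0,"az":0,"x":0,"y":0,"z":0.12,"claw":100}

```text
time_s: 8.3
tool_pos: [0.4882, 0.121, 0.1662]
tool_rot: [-180.0, -0.1, -0.6]
force: [2.0, 0.1, 0.5]
grip_width: 0.064
```

Request:
step_arm:
  series:
    - {"ax":0,"ay":0,"az":1,"x":0,"y":-0.03,"z":0,"claw":100}
    - {"ax":0,"ay":0,"az":2,"x":0,"y":-0.07,"z":0,"claw":100}
    - {"ax":0,"ay":0,"az":4,"x":0,"y":-0.11,"z":0,"claw":100}
    - {"ax":0,"ay":0,"az":6,"x":0,"y":-0.15,"z":0,"claw":100}
    - {"ax":0,"ay":0,"az":8,"x":0,"y":-0.19,"z":0,"claw":100}
    - {"ax":0,"ay":0,"az":10,"x":0,"y":-0.23,"z":0,"claw":100}
    - {"ax":0,"ay":0,"az":10,"x":-0.01,"y":-0.27,"z":0,"claw":100}
    - {"ax":0,"ay":0,"az":10,"x":-0.02,"y":-0.31,"z":0,"claw":100}
    - {"ax":0,"ay":0,"az":10,"x":-0.03,"y":-0.34,"z":-0.01,"claw":100}
    - {"ax":0,"ay":0,"az":10,"x":-0.0324,"y":-0.3565,"z":-0.03,"claw":100}
    - {"ax":0,"ay":0,"az":10,"x":-0.0324,"y":-0.3565,"z":-0.05,"claw":100}
    - {"ax":0,"ay":0,"az":10,"x":-0.0324,"y":-0.3565,"z":-0.07,"claw":100}

```text
time_s: 9.5
tool_pos: [0.4551, -0.2365, 0.0935]
tool_rot: [180.0, -0.0, 9.3]
force: [0.8, -0.2, -0.5]
grip_width: 0.0869
```

```bash
python3 - <<'E'
from h import *
np.set_printoptions(precision=4,suppress=True)
o=status.get_obs();print(o["qpos"].round(1),o["tool_pos"].round(4))
im=snap("top","t5.png",(130,110,410,320),2.8); g=gray(im); g2=gray(snap("scene","s5.png",(180,110,400,275),3.6))
b=box(.4727,.1216,-.6,.110,.05,.074)
for c,G in(("top",g),("scene",g2)):
    r,k=rectfit(c,G,b,.074); m,l,a=rectsum(r); print(c,m,l*1000,(a+45)%90-45,k)
E
```

```text
[-26.   12.2  55.8 113.3 -11.6  60.2 -45.7] [ 0.4551 -0.2365  0.0935]
top [0.4718 0.1184] [ 56.1545 112.4569  55.3743 112.1722] [-0.5175 -0.9392 -0.809  -0.5414] [40, 40, 26, 40]
scene [0.4709 0.1182] [ 48.2398 110.3308  49.451  108.0851] [ 0.3061  0.4774 -2.2999 -0.134 ] [40, 40, 28, 39]
```

View pics/t5.png

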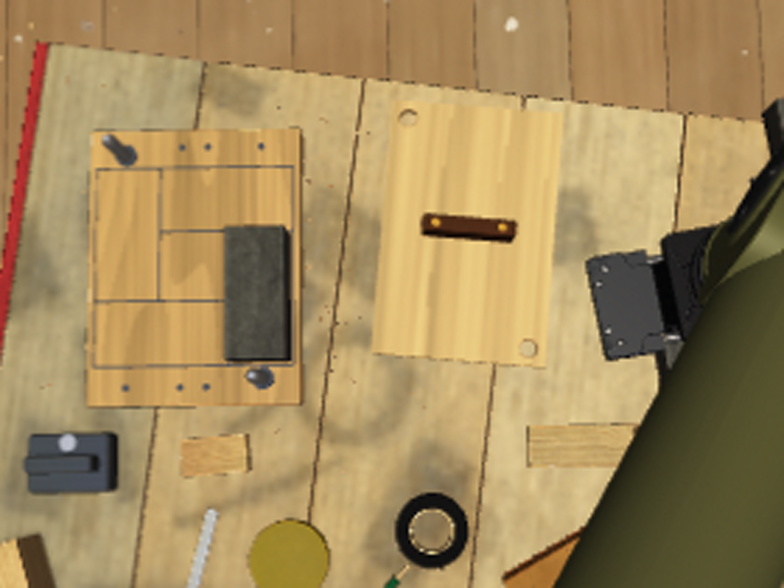

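View pics/s5.png

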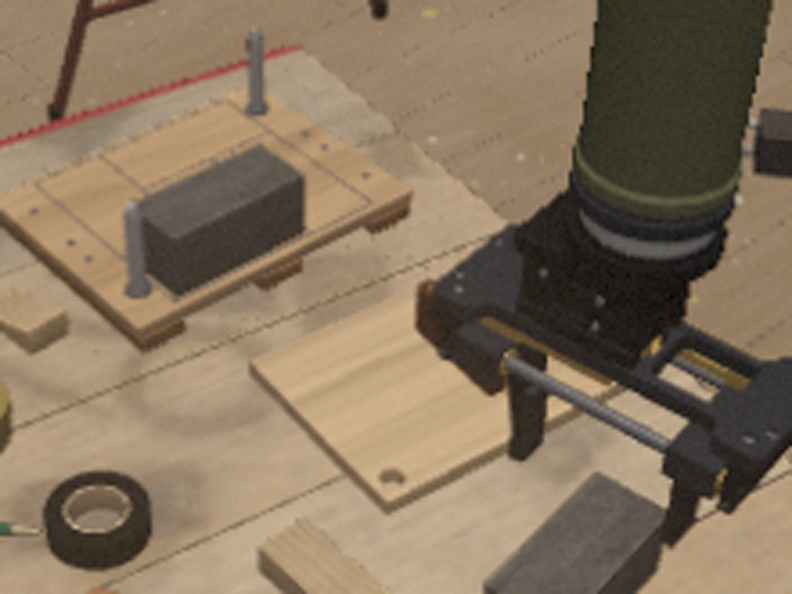

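```bash
python3 - <<'E'
from h import *
save(cv2.imread("pics/raw_t5.png"),"t5z.png",(160,150,240,260),7)
save(cv2.imread("pics/raw_s5.png"),"s5z.png",(200,140,300,200),8)
E
```

```text
(no output)
```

View pics/t5z.png

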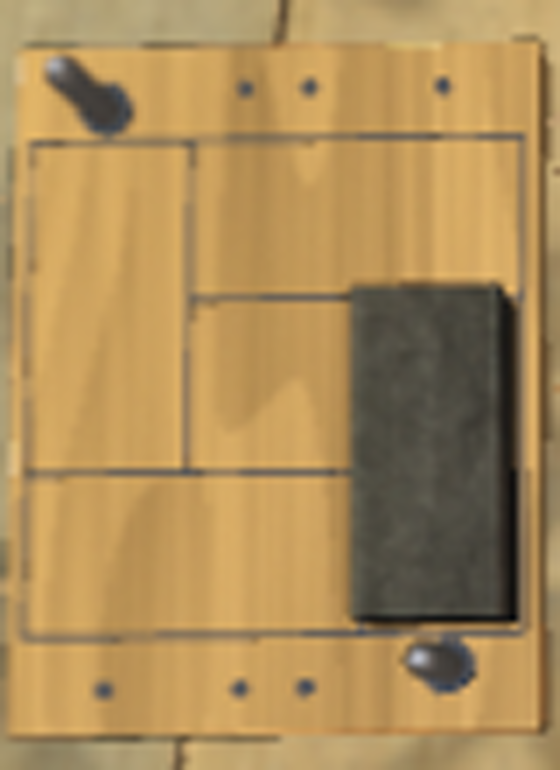

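View pics/s5z.png

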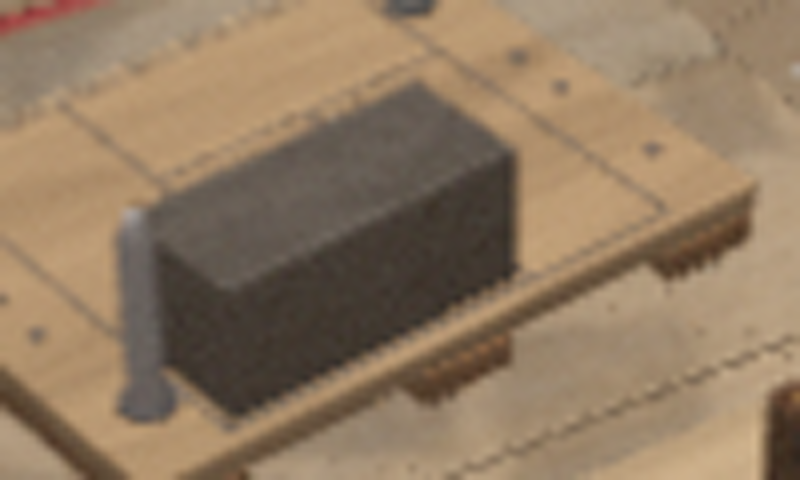

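Request:
step_arm:
  series:
    - {"ax":0,"ay":0,"az":0,"x":0,"y":0,"z":-0.03,"claw":100}
    - {"ax":0,"ay":0,"az":0,"x":0,"y":0,"z":-0.055,"claw":100}
    - {"ax":0,"ay":0,"az":0,"x":0,"y":0,"z":-0.07,"claw":100}
    - {"ax":0,"ay":0,"az":0,"x":0,"y":0,"z":-0.074,"claw":100}
    - {"ax":0,"ay":0,"az":0,"x":0,"y":0,"z":-0.074,"claw":40}
    - {"ax":0,"ay":0,"az":0,"x":0,"y":0,"z":-0.074,"claw":40}
    - {"ax":0,"ay":0,"az":0,"x":0,"y":0,"z":-0.074,"claw":40}
    - {"ax":0,"ay":0,"az":0,"x":0,"y":0,"z":-0.074,"claw":40}
    - {"ax":0,"ay":0,"az":0,"x":0,"y":0,"z":-0.074,"claw":40}
    - {"ax":0,"ay":0,"az":0,"x":0,"y":0,"z":-0.074,"claw":40}

```text
time_s: 10.6
tool_pos: [0.4555, -0.2356, 0.0204]
tool_rot: [180.0, -0.0, 9.4]
force: [-0.1, 0.4, 2.2]
grip_width: 0.0492
```

Request:
step_arm:
  series:
    - {"ax":0,"ay":0,"az":0,"x":0,"y":0,"z":0.01,"claw":40}
    - {"ax":0,"ay":0,"az":0,"x":0,"y":0,"z":0.04,"claw":40}
    - {"ax":0,"ay":0,"az":0,"x":0,"y":0,"z":0.08,"claw":40}
    - {"ax":0,"ay":0,"az":0,"x":0,"y":0,"z":0.115,"claw":40}
    - {"ax":0,"ay":0,"az":6,"x":0.01,"y":0.03,"z":0.13,"claw":40}
    - {"ax":0,"ay":0,"az":13,"x":0.02,"y":0.065,"z":0.13,"claw":40}
    - {"ax":0,"ay":0,"az":20,"x":0.03,"y":0.1,"z":0.13,"claw":40}
    - {"ax":0,"ay":0,"az":27,"x":0.04,"y":0.135,"z":0.13,"claw":40}
    - {"ax":0,"ay":0,"az":34,"x":0.05,"y":0.17,"z":0.13,"claw":40}
    - {"ax":0,"ay":0,"az":41,"x":0.06,"y":0.205,"z":0.13,"claw":40}
    - {"ax":0,"ay":0,"az":48,"x":0.07,"y":0.24,"z":0.13,"claw":40}
    - {"ax":0,"ay":0,"az":55,"x":0.08,"y":0.275,"z":0.13,"claw":40}

```text
time_s: 11.8
tool_pos: [0.5353, 0.0407, 0.1505]
tool_rot: [180.0, -0.0, 64.6]
force: [0.1, -0.2, -2.3]
grip_width: 0.05
```

Request:
step_arm:
  series:
    - {"ax":0,"ay":0,"az":7,"x":0.006,"y":0.035,"z":0,"claw":40}
    - {"ax":0,"ay":0,"az":14,"x":0.012,"y":0.07,"z":0,"claw":40}
    - {"ax":0,"ay":0,"az":20,"x":0.018,"y":0.1,"z":0,"claw":40}
    - {"ax":0,"ay":0,"az":25,"x":0.0241,"y":0.1267,"z":0,"claw":40}
    - {"ax":0,"ay":0,"az":25,"x":0.0241,"y":0.1267,"z":-0.01,"claw":40}
    - {"ax":0,"ay":0,"az":25,"x":0.0241,"y":0.1267,"z":-0.03,"claw":40}
    - {"ax":0,"ay":0,"az":25,"x":0.0241,"y":0.1267,"z":-0.05,"claw":40}
    - {"ax":0,"ay":0,"az":25,"x":0.0241,"y":0.1267,"z":-0.07,"claw":40}
    - {"ax":0,"ay":0,"az":25,"x":0.0241,"y":0.1267,"z":-0.08,"claw":40}
    - {"ax":0,"ay":0,"az":25,"x":0.0241,"y":0.1267,"z":-0.08,"claw":40}
    - {"ax":0,"ay":0,"az":25,"x":0.0241,"y":0.1267,"z":-0.08,"claw":40}
    - {"ax":0,"ay":0,"az":25,"x":0.0241,"y":0.1267,"z":-0.08,"claw":40}

```text
time_s: 13.0
tool_pos: [0.5603, 0.1662, 0.0713]
tool_rot: [179.9, -0.0, 89.4]
force: [0.2, -1.0, -1.0]
grip_width: 0.0498
```

```bash
python3 - <<'E'
from h import *
o=status.get_obs();print(o["qpos"].round(1),o["tool_pos"].round(4),o["tool_rot"].round(2),o["joint_velocities"].round(1))
snap("scene","s6.png",(195,100,305,182),7)
E
```

```text
[-46.9  19.8  33.  104.1 -12.4  59.5  -9.9] [0.5603 0.1662 0.0713] [ 1.7989e+02 -4.0000e-02  8.9350e+01] [-0.  -0.1 -0.1 -0.  -0.2 -0.1  0.1]
```

View pics/s6.png

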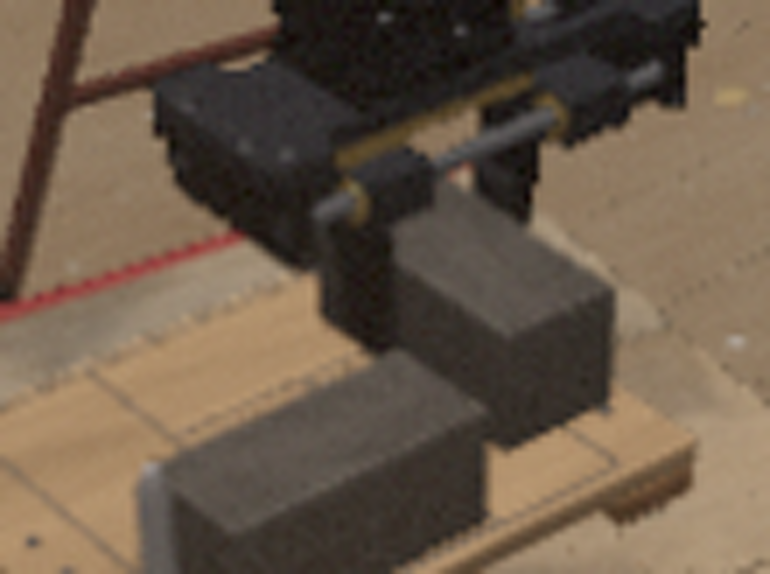

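```bash
python3 - <<'E'
from h import *
np.set_printoptions(precision=4,suppress=True)
P=lambda L:(np.array(L,float)+.5)/7-.5+[195,100]
print(plane("scene",P([(510,447),(610,405)]),.0509));print(plane("scene",P([(508,335),(612,292)]),.1009))
o=status.get_obs();print(o["tool_pos"].round(4))
E
```

```text
[[0.5383 0.0975 0.0509]
 [0.5822 0.094  0.0509]]
[[0.5349 0.095  0.1009]
 [0.5798 0.0922 0.1009]]
[0.5602 0.1663 0.0713]
```

Request:
step_arm:
  series:
    - {"ax":0,"ay":0,"az":0,"x":-0.001,"y":0,"z":-0.012,"claw":40}
    - {"ax":0,"ay":0,"az":0,"x":-0.001,"y":0,"z":-0.02,"claw":40}
    - {"ax":0,"ay":0,"az":0,"x":-0.001,"y":0,"z":-0.024,"claw":40}
    - {"ax":0,"ay":0,"az":0,"x":-0.001,"y":0,"z":-0.0265,"claw":40}
    - {"ax":0,"ay":0,"az":0,"x":-0.001,"y":0,"z":-0.0265,"claw":40}
    - {"ax":0,"ay":0,"az":0,"x":-0.001,"y":0,"z":-0.0265,"claw":40}

```text
time_s: 13.65
tool_pos: [0.5575, 0.166, 0.0444]
tool_rot: [-179.9, -0.0, 89.4]
force: [-5.4, -1.3, 10.2]
grip_width: 0.0495
```

Request:
step_arm:
  series:
    - {"ax":0,"ay":0,"az":0,"x":0,"y":0,"z":0,"claw":70}
    - {"ax":0,"ay":0,"az":0,"x":0,"y":0,"z":0,"claw":70}
    - {"ax":0,"ay":0,"az":0,"x":0,"y":0,"z":0,"claw":70}
    - {"ax":0,"ay":0,"az":0,"x":0,"y":0,"z":0,"claw":70}
    - {"ax":0,"ay":0,"az":0,"x":0,"y":0,"z":0.02,"claw":70}
    - {"ax":0,"ay":0,"az":0,"x":0,"y":0,"z":0.05,"claw":70}
    - {"ax":0,"ay":0,"az":0,"x":0,"y":0,"z":0.09,"claw":70}
    - {"ax":0,"ay":0,"az":0,"x":0,"y":0,"z":0.12,"claw":100}

```text
time_s: 14.45
tool_pos: [0.5589, 0.1661, 0.1656]
tool_rot: [179.9, -0.0, 89.4]
force: [0.6, 0.6, -0.2]
grip_width: 0.0638
```

Request:
step_arm:
  series:
    - {"ax":0,"ay":0,"az":-4,"x":0,"y":-0.03,"z":0,"claw":100}
    - {"ax":0,"ay":0,"az":-11,"x":0,"y":-0.07,"z":0,"claw":100}
    - {"ax":0,"ay":0,"az":-18,"x":0,"y":-0.11,"z":0,"claw":100}
    - {"ax":0,"ay":0,"az":-25,"x":0,"y":-0.15,"z":0,"claw":100}
    - {"ax":0,"ay":0,"az":-32,"x":0,"y":-0.19,"z":0,"claw":100}
    - {"ax":0,"ay":0,"az":-39,"x":0,"y":-0.23,"z":0,"claw":100}
    - {"ax":0,"ay":0,"az":-46,"x":0,"y":-0.27,"z":0,"claw":100}
    - {"ax":0,"ay":0,"az":-53,"x":0,"y":-0.31,"z":0,"claw":100}
    - {"ax":0,"ay":0,"az":-60,"x":0,"y":-0.35,"z":0,"claw":100}
    - {"ax":0,"ay":0,"az":-67,"x":0,"y":-0.39,"z":0,"claw":100}
    - {"ax":0,"ay":0,"az":-74,"x":0,"y":-0.43,"z":0,"claw":100}
    - {"ax":0,"ay":0,"az":-80.8,"x":0.0042,"y":-0.47,"z":-0.02,"claw":100}

```text
time_s: 15.65
tool_pos: [0.5629, -0.3072, 0.1453]
tool_rot: [179.9, -0.2, 8.2]
force: [0.6, 0.1, 0.6]
grip_width: 0.0871
```

Request:
step_arm:
  series:
    - {"ax":0,"ay":0,"az":0,"x":0,"y":-0.035,"z":-0.01,"claw":100}
    - {"ax":0,"ay":0,"az":0,"x":0,"y":-0.052,"z":-0.03,"claw":100}
    - {"ax":0,"ay":0,"az":0,"x":0,"y":-0.052,"z":-0.05,"claw":100}
    - {"ax":0,"ay":0,"az":0,"x":0,"y":-0.052,"z":-0.06,"claw":100}
    - {"ax":0,"ay":0,"az":0,"x":0,"y":-0.052,"z":-0.06,"claw":100}

```text
time_s: 16.15
tool_pos: [0.5612, -0.355, 0.0814]
tool_rot: [-179.9, 0.2, 8.5]
force: [-0.3, 0.2, 0.3]
grip_width: 0.0871
```

```bash
python3 - <<'E'
from h import *
np.set_printoptions(precision=4,suppress=True)
o=status.get_obs();print(o["qpos"].round(1),o["tool_pos"].round(4),o["tool_rot"].round(2))
im=snap("top","t7.png",(130,110,410,320),2.8); snap("scene","s7.png",(260,130,460,280),4)
save(im,"t7z.png",(160,150,240,260),7)
E
```

```text
[ -7.5  35.1  51.9  91.8 -29.2  67.9 -30.7] [ 0.5612 -0.355   0.0814] [-179.88    0.18    8.53]
```

View pics/t7z.png

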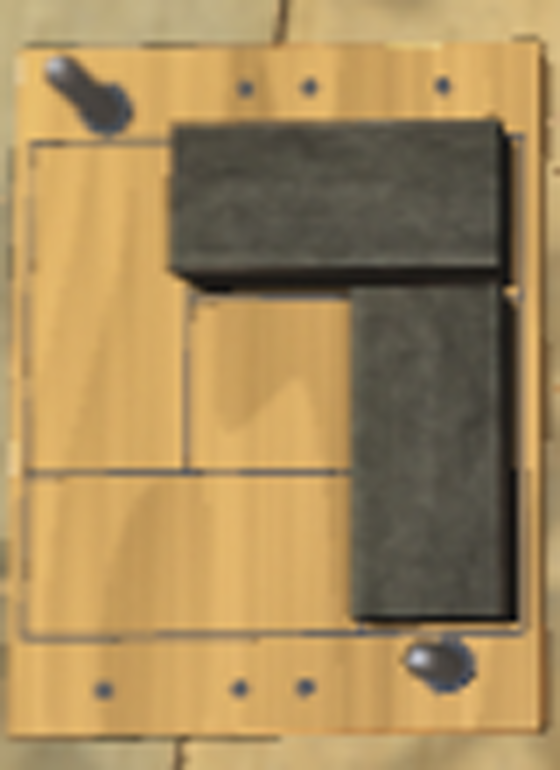

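View pics/s7.png

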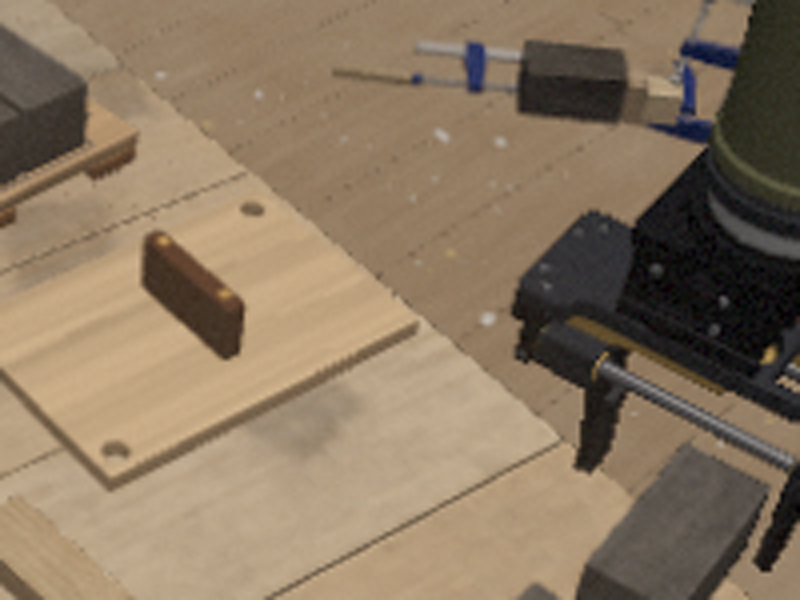

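Request:
step_arm:
  series:
    - {"ax":0,"ay":0,"az":0,"x":0,"y":0,"z":-0.03,"claw":100}
    - {"ax":0,"ay":0,"az":0,"x":0,"y":0,"z":-0.052,"claw":100}
    - {"ax":0,"ay":0,"az":0,"x":0,"y":0,"z":-0.0635,"claw":100}
    - {"ax":0,"ay":0,"az":0,"x":0,"y":0,"z":-0.0635,"claw":100}
    - {"ax":0,"ay":0,"az":0,"x":0,"y":0,"z":-0.0635,"claw":40}
    - {"ax":0,"ay":0,"az":0,"x":0,"y":0,"z":-0.0635,"claw":40}
    - {"ax":0,"ay":0,"az":0,"x":0,"y":0,"z":-0.0635,"claw":40}
    - {"ax":0,"ay":0,"az":0,"x":0,"y":0,"z":-0.0635,"claw":40}
    - {"ax":0,"ay":0,"az":0,"x":0,"y":0,"z":-0.0635,"claw":40}
    - {"ax":0,"ay":0,"az":0,"x":0,"y":0,"z":-0.0635,"claw":40}

```text
time_s: 17.25
tool_pos: [0.5627, -0.3559, 0.0203]
tool_rot: [180.0, -0.0, 8.6]
force: [-0.9, 0.7, 1.4]
grip_width: 0.0498
```

Request:
step_arm:
  series:
    - {"ax":0,"ay":0,"az":0,"x":0,"y":0,"z":0.01,"claw":40}
    - {"ax":0,"ay":0,"az":0,"x":0,"y":0,"z":0.04,"claw":40}
    - {"ax":0,"ay":0,"az":0,"x":0,"y":0,"z":0.08,"claw":40}
    - {"ax":0,"ay":0,"az":0,"x":0,"y":0,"z":0.115,"claw":40}
    - {"ax":0,"ay":0,"az":-1,"x":0,"y":0.03,"z":0.13,"claw":40}
    - {"ax":0,"ay":0,"az":-2,"x":0,"y":0.07,"z":0.13,"claw":40}
    - {"ax":0,"ay":0,"az":-4,"x":0,"y":0.11,"z":0.13,"claw":40}
    - {"ax":0,"ay":0,"az":-6,"x":-0.01,"y":0.15,"z":0.13,"claw":40}
    - {"ax":0,"ay":0,"az":-8,"x":-0.015,"y":0.19,"z":0.13,"claw":40}
    - {"ax":0,"ay":0,"az":-9.2,"x":-0.02,"y":0.23,"z":0.13,"claw":40}
    - {"ax":0,"ay":0,"az":-9.2,"x":-0.025,"y":0.27,"z":0.13,"claw":40}
    - {"ax":0,"ay":0,"az":-9.2,"x":-0.03,"y":0.31,"z":0.13,"claw":40}

```text
time_s: 18.45
tool_pos: [0.5318, -0.0444, 0.1503]
tool_rot: [-180.0, 0.0, -0.7]
force: [0.2, -0.2, -1.9]
grip_width: 0.0497
```

Request:
step_arm:
  series:
    - {"ax":0,"ay":0,"az":0,"x":-0.003,"y":0.04,"z":0,"claw":40}
    - {"ax":0,"ay":0,"az":0,"x":-0.006,"y":0.08,"z":0,"claw":40}
    - {"ax":0,"ay":0,"az":0,"x":-0.009,"y":0.12,"z":0,"claw":40}
    - {"ax":0,"ay":0,"az":0,"x":-0.012,"y":0.16,"z":0,"claw":40}
    - {"ax":0,"ay":0,"az":0,"x":-0.014,"y":0.2,"z":0,"claw":40}
    - {"ax":0,"ay":0,"az":0,"x":-0.016,"y":0.24,"z":0,"claw":40}
    - {"ax":0,"ay":0,"az":0,"x":-0.0172,"y":0.27,"z":0,"claw":40}
    - {"ax":0,"ay":0,"az":0,"x":-0.0172,"y":0.2829,"z":0,"claw":40}
    - {"ax":0,"ay":0,"az":0,"x":-0.0172,"y":0.2829,"z":0,"claw":40}
    - {"ax":0,"ay":0,"az":0,"x":-0.0172,"y":0.2829,"z":0,"claw":40}
    - {"ax":0,"ay":0,"az":0,"x":-0.0172,"y":0.2829,"z":0,"claw":40}
    - {"ax":0,"ay":0,"az":0,"x":-0.0172,"y":0.2829,"z":0,"claw":40}

```text
time_s: 19.65
tool_pos: [0.5158, 0.2351, 0.1503]
tool_rot: [-180.0, 0.0, -0.8]
force: [0.0, -0.7, -1.9]
grip_width: 0.05
```

```bash
python3 - <<'E'
from h import *
o=status.get_obs();print(o["qpos"].round(1),o["tool_pos"].round(4),o["tool_rot"].round(2),o["joint_velocities"].round(1))
snap("scene","s8.png",(170,80,300,175),6)
E
```

```text
[ -73.8   16.3   54.5  102.7  -14.3   68.3 -105.8] [0.5158 0.2351 0.1503] [-1.8e+02  1.0e-02 -8.1e-01] [-0.2  0.2 -0.5 -0.2 -0.2 -0.  -0.1]
```

View pics/s8.png

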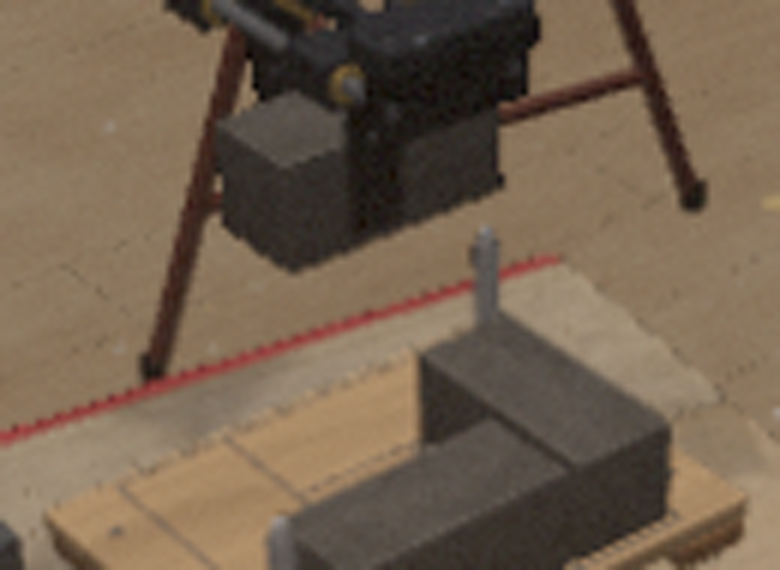

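Request:
step_arm:
  series:
    - {"ax":0,"ay":0,"az":0,"x":0,"y":0,"z":-0.02,"claw":40}
    - {"ax":0,"ay":0,"az":0,"x":0,"y":0,"z":-0.04,"claw":40}
    - {"ax":0,"ay":0,"az":0,"x":0,"y":0,"z":-0.06,"claw":40}
    - {"ax":0,"ay":0,"az":0,"x":0,"y":0,"z":-0.08,"claw":40}
    - {"ax":0,"ay":0,"az":0,"x":0,"y":0,"z":-0.08,"claw":40}
    - {"ax":0,"ay":0,"az":0,"x":0,"y":0,"z":-0.08,"claw":40}
    - {"ax":0,"ay":0,"az":0,"x":0,"y":0,"z":-0.08,"claw":40}
    - {"ax":0,"ay":0,"az":0,"x":0,"y":0,"z":-0.08,"claw":40}

```text
time_s: 20.5
tool_pos: [0.5162, 0.2374, 0.0713]
tool_rot: [-179.9, -0.1, -0.6]
force: [-0.3, 0.8, -2.0]
grip_width: 0.0497
```

```bash
python3 - <<'E'
from h import *
o=status.get_obs();print(o["qpos"].round(1),o["tool_pos"].round(4),o["tool_rot"].round(2),o["joint_velocities"].round(1))
snap("scene","s9.png",(170,80,300,175),6)
E
```

```text
[ -70.4   22.2   51.4  106.9  -19.9   60.3 -101.6] [0.5162 0.2374 0.0713] [-1.7993e+02 -9.0000e-02 -6.4000e-01] [-0.   0.  -0.2  0.2 -0.1 -0.   0. ]
```

View pics/s9.png

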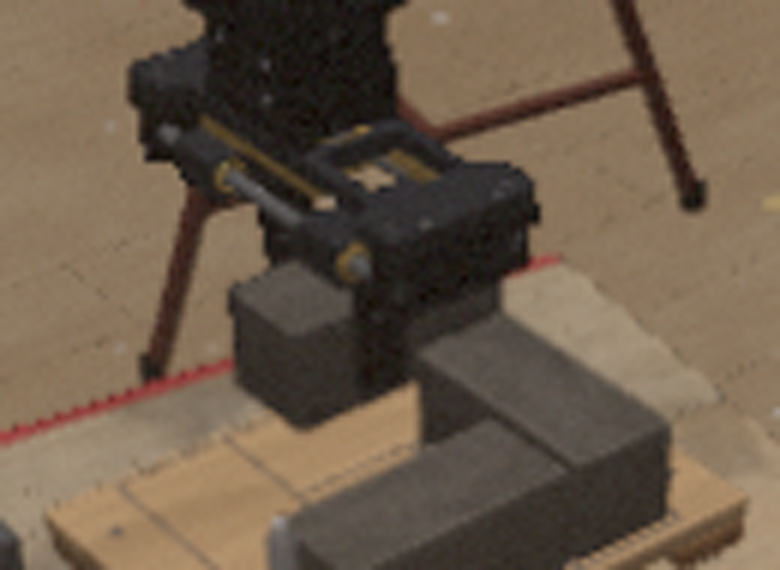

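```bash
python3 - <<'E'
from h import *
np.set_printoptions(precision=4,suppress=True)
P=lambda L:(np.array(L,float)+.5)/6-.5+[170,80]
print(plane("scene",P([(236,378),(302,428)]),.051));print(plane("scene",P([(232,292),(302,333)]),.101))
E
```

```text
[[0.4808 0.2652 0.051 ]
 [0.4804 0.2158 0.051 ]]
[[0.4764 0.2553 0.101 ]
 [0.4803 0.2106 0.101 ]]
```

Request:
step_arm:
  series:
    - {"ax":0,"ay":0,"az":0,"x":0,"y":0,"z":-0.012,"claw":40}
    - {"ax":0,"ay":0,"az":0,"x":0,"y":0,"z":-0.02,"claw":40}
    - {"ax":0,"ay":0,"az":0,"x":0,"y":0,"z":-0.024,"claw":40}
    - {"ax":0,"ay":0,"az":0,"x":0,"y":0,"z":-0.0265,"claw":40}
    - {"ax":0,"ay":0,"az":0,"x":0,"y":0,"z":-0.0265,"claw":40}
    - {"ax":0,"ay":0,"az":0,"x":0,"y":0,"z":-0.0265,"claw":40}

```text
time_s: 21.15
tool_pos: [0.5144, 0.2367, 0.0442]
tool_rot: [180.0, 0.2, -0.6]
force: [-5.7, -2.1, 10.1]
grip_width: 0.0499
```

```bash
python3 - <<'E'
from h import *
im=snap("scene","s10.png",(190,90,270,150),10)
E
```

```text
(no output)
```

View pics/s10.png

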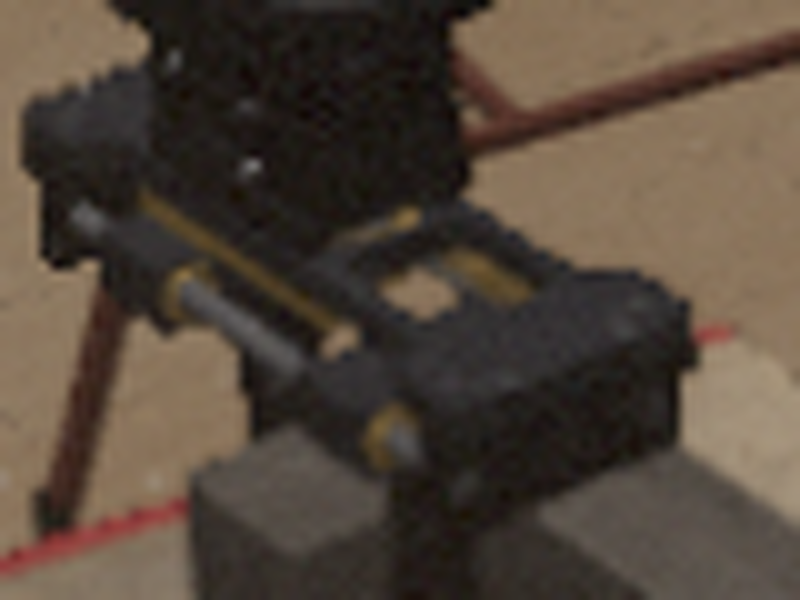

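```bash
python3 - <<'E'
from h import *
save(cv2.imread("pics/raw_s10.png"),"s10z.png",(175,125,255,185),10)
p=proj("scene",np.c_[box(.5007+.0286,.1786+.0577,-.6,.116,.056,.024)]);print((p-[175,125]+.5)*10-.5)
E
```

```text
[[673.96848997 126.37511555]
 [800.59286552 214.8641731 ]
 [446.36683433 376.07172255]
 [323.50779978 279.27131102]]
```

View pics/s10z.png

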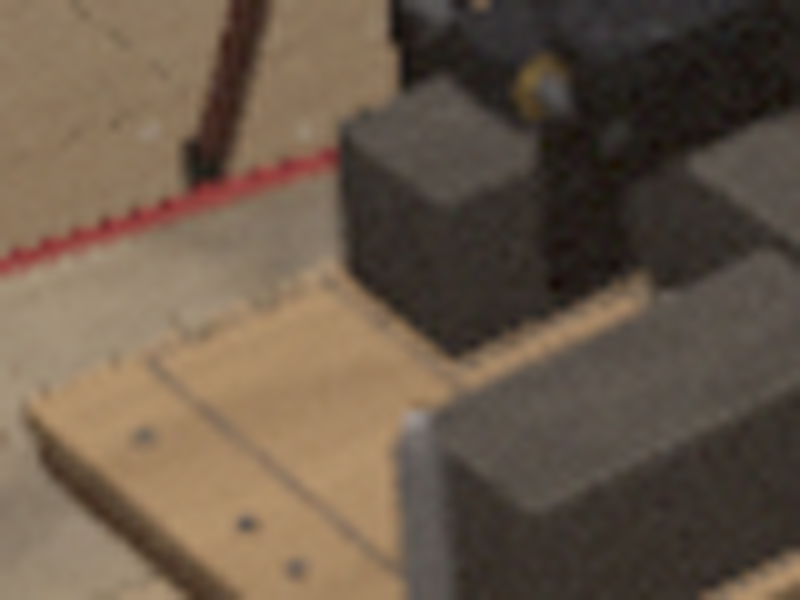

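Request:
step_arm:
  series:
    - {"ax":0,"ay":0,"az":0,"x":0,"y":0,"z":0,"claw":70}
    - {"ax":0,"ay":0,"az":0,"x":0,"y":0,"z":0,"claw":70}
    - {"ax":0,"ay":0,"az":0,"x":0,"y":0,"z":0,"claw":70}
    - {"ax":0,"ay":0,"az":0,"x":0,"y":0,"z":0,"claw":70}
    - {"ax":0,"ay":0,"az":0,"x":0,"y":0,"z":0.02,"claw":70}
    - {"ax":0,"ay":0,"az":0,"x":0,"y":0,"z":0.05,"claw":70}
    - {"ax":0,"ay":0,"az":0,"x":0,"y":0,"z":0.09,"claw":70}
    - {"ax":0,"ay":0,"az":0,"x":0,"y":0,"z":0.12,"claw":70}
    - {"ax":0,"ay":0,"az":0,"x":0,"y":-0.03,"z":0.13,"claw":100}
    - {"ax":0,"ay":0,"az":0,"x":0,"y":-0.07,"z":0.13,"claw":100}
    - {"ax":0,"ay":0,"az":0,"x":0,"y":-0.11,"z":0.13,"claw":100}
    - {"ax":0,"ay":0,"az":0,"x":0,"y":-0.15,"z":0.13,"claw":100}

```text
time_s: 22.4
tool_pos: [0.5153, 0.0857, 0.1737]
tool_rot: [-180.0, -0.0, -0.6]
force: [-0.2, -0.0, 1.0]
grip_width: 0.0835
```

Request:
step_arm:
  series:
    - {"ax":0,"ay":0,"az":0,"x":0,"y":-0.04,"z":0,"claw":100}
    - {"ax":0,"ay":0,"az":0,"x":0,"y":-0.08,"z":0,"claw":100}
    - {"ax":0,"ay":0,"az":0,"x":0,"y":-0.12,"z":0,"claw":100}
    - {"ax":0,"ay":0,"az":0,"x":-0.01,"y":-0.16,"z":0,"claw":100}
    - {"ax":0,"ay":0,"az":1,"x":-0.02,"y":-0.2,"z":0,"claw":100}
    - {"ax":0,"ay":0,"az":1,"x":-0.03,"y":-0.24,"z":0,"claw":100}
    - {"ax":0,"ay":0,"az":1,"x":-0.045,"y":-0.28,"z":0,"claw":100}
    - {"ax":0,"ay":0,"az":1,"x":-0.06,"y":-0.32,"z":0,"claw":100}
    - {"ax":0,"ay":0,"az":1,"x":-0.075,"y":-0.36,"z":0,"claw":100}
    - {"ax":0,"ay":0,"az":1,"x":-0.085,"y":-0.4,"z":-0.01,"claw":100}
    - {"ax":0,"ay":0,"az":1,"x":-0.0918,"y":-0.43,"z":-0.03,"claw":100}
    - {"ax":0,"ay":0,"az":1,"x":-0.0918,"y":-0.4407,"z":-0.05,"claw":100}

```text
time_s: 23.6
tool_pos: [0.4215, -0.3579, 0.1234]
tool_rot: [179.8, -0.0, 0.1]
force: [0.0, 0.5, -0.1]
grip_width: 0.0865
```

Request:
step_arm:
  series:
    - {"ax":0,"ay":0,"az":0,"x":0,"y":0,"z":-0.02,"claw":100}
    - {"ax":0,"ay":0,"az":0,"x":0,"y":0,"z":-0.035,"claw":100}
    - {"ax":0,"ay":0,"az":0,"x":0,"y":0,"z":-0.04,"claw":100}
    - {"ax":0,"ay":0,"az":0,"x":0,"y":0,"z":-0.04,"claw":100}
    - {"ax":0,"ay":0,"az":0,"x":0,"y":0,"z":-0.04,"claw":100}

```text
time_s: 24.1
tool_pos: [0.4243, -0.3536, 0.0844]
tool_rot: [180.0, -0.1, 0.4]
force: [-0.2, 0.1, 0.6]
grip_width: 0.0869
```

```bash
python3 - <<'E'
from h import *
np.set_printoptions(precision=4,suppress=True)
o=status.get_obs();print(o["qpos"].round(1),o["tool_pos"].round(4),o["tool_rot"].round(2))
im=snap("top","t11.png",(100,110,380,320),2.8); snap("scene","s11.png",(300,200,450,350),4)
save(im,"t11z.png",(160,150,240,260),7)
E
```

```text
[-15.   22.9  62.2 108.6 -23.   62.2 -33.2] [ 0.4243 -0.3536  0.0844] [179.97  -0.07   0.42]
```

View pics/t11z.png

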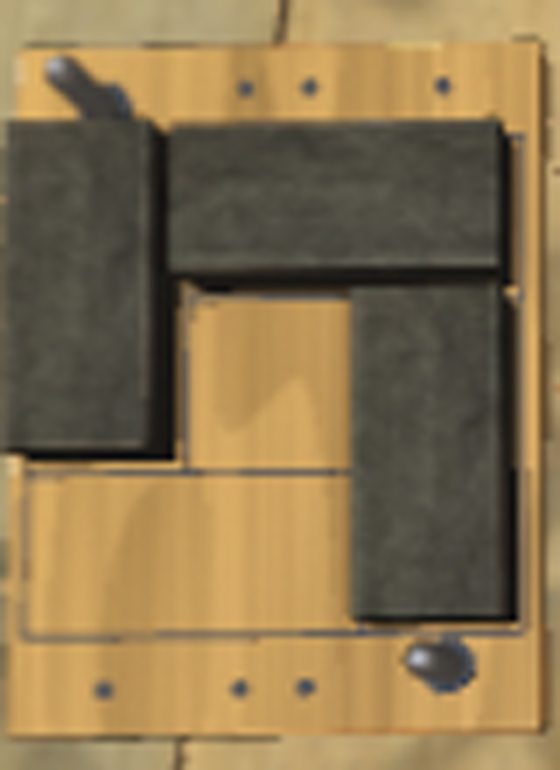

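View pics/s11.png

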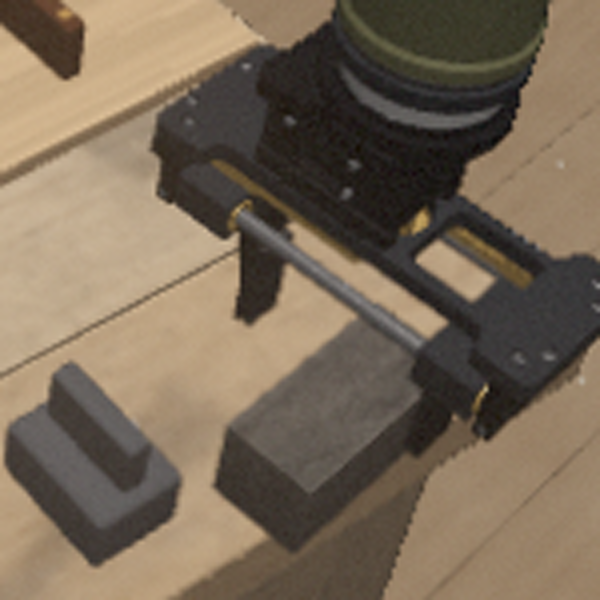

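Request:
step_arm:
  series:
    - {"ax":0,"ay":0,"az":0,"x":0,"y":0,"z":-0.03,"claw":100}
    - {"ax":0,"ay":0,"az":0,"x":0,"y":0,"z":-0.052,"claw":100}
    - {"ax":0,"ay":0,"az":0,"x":0,"y":0,"z":-0.0635,"claw":100}
    - {"ax":0,"ay":0,"az":0,"x":0,"y":0,"z":-0.0635,"claw":100}
    - {"ax":0,"ay":0,"az":0,"x":0,"y":0,"z":-0.0635,"claw":40}
    - {"ax":0,"ay":0,"az":0,"x":0,"y":0,"z":-0.0635,"claw":40}
    - {"ax":0,"ay":0,"az":0,"x":0,"y":0,"z":-0.0635,"claw":40}
    - {"ax":0,"ay":0,"az":0,"x":0,"y":0,"z":-0.0635,"claw":40}
    - {"ax":0,"ay":0,"az":0,"x":0,"y":0,"z":-0.0635,"claw":40}
    - {"ax":0,"ay":0,"az":0,"x":0,"y":0,"z":-0.0635,"claw":40}

```text
time_s: 25.2
tool_pos: [0.4237, -0.3537, 0.0203]
tool_rot: [180.0, -0.0, 0.4]
force: [0.2, 0.3, 0.8]
grip_width: 0.0497
```

Request:
step_arm:
  series:
    - {"ax":0,"ay":0,"az":0,"x":0,"y":0,"z":0.01,"claw":40}
    - {"ax":0,"ay":0,"az":0,"x":0,"y":0,"z":0.04,"claw":40}
    - {"ax":0,"ay":0,"az":0,"x":0,"y":0,"z":0.08,"claw":40}
    - {"ax":0,"ay":0,"az":0,"x":0.005,"y":0,"z":0.115,"claw":40}
    - {"ax":0,"ay":0,"az":5,"x":0.02,"y":0.03,"z":0.13,"claw":40}
    - {"ax":0,"ay":0,"az":11,"x":0.04,"y":0.065,"z":0.13,"claw":40}
    - {"ax":0,"ay":0,"az":17,"x":0.06,"y":0.1,"z":0.13,"claw":40}
    - {"ax":0,"ay":0,"az":23,"x":0.08,"y":0.135,"z":0.13,"claw":40}
    - {"ax":0,"ay":0,"az":29,"x":0.085,"y":0.17,"z":0.13,"claw":40}
    - {"ax":0,"ay":0,"az":35,"x":0.085,"y":0.205,"z":0.13,"claw":40}
    - {"ax":0,"ay":0,"az":41,"x":0.085,"y":0.24,"z":0.13,"claw":40}
    - {"ax":0,"ay":0,"az":47,"x":0.085,"y":0.275,"z":0.13,"claw":40}

```text
time_s: 26.4
tool_pos: [0.5082, -0.0776, 0.1505]
tool_rot: [180.0, -0.0, 47.6]
force: [0.6, -0.3, -1.1]
grip_width: 0.0495
```

Request:
step_arm:
  series:
    - {"ax":0,"ay":0,"az":6,"x":0,"y":0.035,"z":0,"claw":40}
    - {"ax":0,"ay":0,"az":12,"x":0,"y":0.07,"z":0,"claw":40}
    - {"ax":0,"ay":0,"az":18,"x":-0.005,"y":0.105,"z":0,"claw":40}
    - {"ax":0,"ay":0,"az":24,"x":-0.015,"y":0.14,"z":0,"claw":40}
    - {"ax":0,"ay":0,"az":30,"x":-0.025,"y":0.175,"z":0,"claw":40}
    - {"ax":0,"ay":0,"az":36,"x":-0.035,"y":0.21,"z":0,"claw":40}
    - {"ax":0,"ay":0,"az":42,"x":-0.05,"y":0.245,"z":0,"claw":40}
    - {"ax":0,"ay":0,"az":42,"x":-0.065,"y":0.2717,"z":0,"claw":40}
    - {"ax":0,"ay":0,"az":42,"x":-0.065,"y":0.2717,"z":0,"claw":40}
    - {"ax":0,"ay":0,"az":42,"x":-0.065,"y":0.2717,"z":0,"claw":40}
    - {"ax":0,"ay":0,"az":42,"x":-0.065,"y":0.2717,"z":0,"claw":40}
    - {"ax":0,"ay":0,"az":42,"x":-0.065,"y":0.2717,"z":0,"claw":40}

```text
time_s: 27.6
tool_pos: [0.4442, 0.1917, 0.1502]
tool_rot: [180.0, 0.0, 89.2]
force: [0.3, 0.5, -0.9]
grip_width: 0.0496
```

Request:
step_arm:
  series:
    - {"ax":0,"ay":0,"az":0,"x":0,"y":0,"z":-0.02,"claw":40}
    - {"ax":0,"ay":0,"az":0,"x":0,"y":0,"z":-0.04,"claw":40}
    - {"ax":0,"ay":0,"az":0,"x":0,"y":0,"z":-0.06,"claw":40}
    - {"ax":0,"ay":0,"az":0,"x":0,"y":0,"z":-0.075,"claw":40}
    - {"ax":0,"ay":0,"az":0,"x":0,"y":0,"z":-0.075,"claw":40}
    - {"ax":0,"ay":0,"az":0,"x":0,"y":0,"z":-0.075,"claw":40}
    - {"ax":0,"ay":0,"az":0,"x":0,"y":0,"z":-0.075,"claw":40}

```text
time_s: 28.3
tool_pos: [0.4445, 0.1931, 0.0761]
tool_rot: [179.9, -0.1, 89.3]
force: [0.5, 0.1, -1.9]
grip_width: 0.0494
```

```bash
python3 - <<'E'
from h import *
o=status.get_obs();print(o["qpos"].round(1),o["tool_pos"].round(4),o["tool_rot"].round(2),o["grip_width"])
snap("scene","s12.png",(160,80,290,175),6)
E
```

```text
[-61.5   6.7  37.1 117.5  -4.8  57.1 -22.7] [0.4445 0.1931 0.0761] [ 1.7991e+02 -5.0000e-02  8.9330e+01] 0.04937622211495297
```

View pics/s12.png

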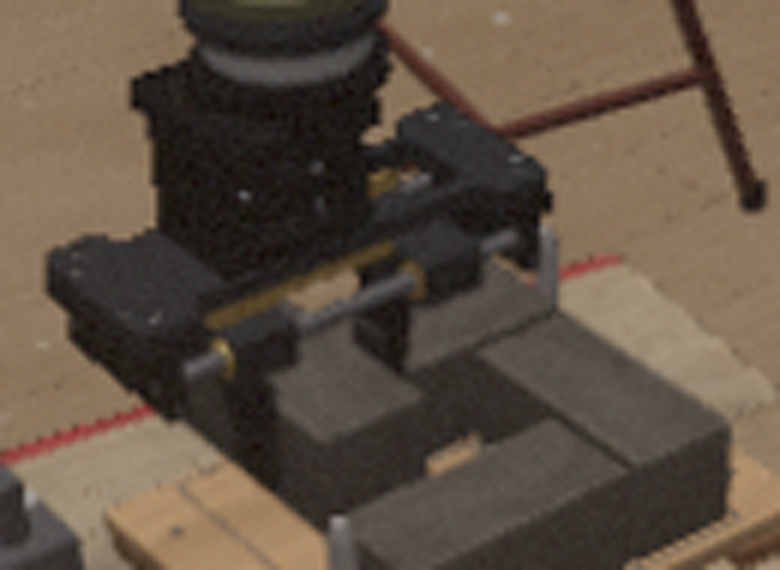

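Request:
step_arm:
  series:
    - {"ax":0,"ay":0,"az":0,"x":0,"y":0,"z":-0.015,"claw":40}
    - {"ax":0,"ay":0,"az":0,"x":0,"y":0,"z":-0.025,"claw":40}
    - {"ax":0,"ay":0,"az":0,"x":0,"y":0,"z":-0.029,"claw":40}
    - {"ax":0,"ay":0,"az":0,"x":0,"y":0,"z":-0.031,"claw":40}
    - {"ax":0,"ay":0,"az":0,"x":0,"y":0,"z":-0.031,"claw":40}
    - {"ax":0,"ay":0,"az":0,"x":0,"y":0,"z":-0.031,"claw":40}

```text
time_s: 28.95
tool_pos: [0.4439, 0.1933, 0.0444]
tool_rot: [180.0, -0.0, 89.4]
force: [-0.7, 0.1, -2.6]
grip_width: 0.0498
```

Request:
step_arm:
  series:
    - {"ax":0,"ay":0,"az":0,"x":0,"y":0,"z":0,"claw":70}
    - {"ax":0,"ay":0,"az":0,"x":0,"y":0,"z":0,"claw":70}
    - {"ax":0,"ay":0,"az":0,"x":0,"y":0,"z":0,"claw":70}
    - {"ax":0,"ay":0,"az":0,"x":0,"y":0,"z":0,"claw":70}
    - {"ax":0,"ay":0,"az":0,"x":0,"y":0,"z":0.02,"claw":70}
    - {"ax":0,"ay":0,"az":0,"x":0,"y":0,"z":0.05,"claw":70}
    - {"ax":0,"ay":0,"az":0,"x":0,"y":0,"z":0.09,"claw":70}
    - {"ax":0,"ay":0,"az":0,"x":0.01,"y":-0.03,"z":0.12,"claw":70}
    - {"ax":0,"ay":0,"az":-6,"x":0.03,"y":-0.07,"z":0.12,"claw":70}
    - {"ax":0,"ay":0,"az":-12,"x":0.05,"y":-0.11,"z":0.12,"claw":70}
    - {"ax":0,"ay":0,"az":-18,"x":0.07,"y":-0.15,"z":0.12,"claw":70}
    - {"ax":0,"ay":0,"az":-24,"x":0.08,"y":-0.19,"z":0.12,"claw":70}

```text
time_s: 30.15
tool_pos: [0.5249, 0.0015, 0.1646]
tool_rot: [179.9, -0.0, 65.1]
force: [0.7, -0.2, -0.6]
grip_width: 0.0612
```

Request:
step_arm:
  series:
    - {"ax":0,"ay":0,"az":2,"x":0,"y":-0.04,"z":0,"claw":70}
    - {"ax":0,"ay":0,"az":5,"x":0,"y":-0.08,"z":0,"claw":70}
    - {"ax":0,"ay":0,"az":10,"x":0,"y":-0.12,"z":0,"claw":70}
    - {"ax":0,"ay":0,"az":15,"x":0,"y":-0.16,"z":0,"claw":70}
    - {"ax":0,"ay":0,"az":18.6,"x":0,"y":-0.2,"z":0,"claw":70}
    - {"ax":0,"ay":0,"az":18.6,"x":0,"y":-0.24,"z":0,"claw":70}
    - {"ax":0,"ay":0,"az":18.6,"x":0,"y":-0.28,"z":0,"claw":70}

```text
time_s: 30.85
tool_pos: [0.5236, -0.2783, 0.1641]
tool_rot: [180.0, -0.0, 84.0]
force: [0.5, 0.5, -0.7]
grip_width: 0.0609
```

```bash
python3 - <<'E'
from h import *
np.set_printoptions(precision=4,suppress=True)
o=status.get_obs();print(o["qpos"].round(1),o["tool_pos"].round(4))
im=snap("top","t13.png",(100,110,380,320),2.8); snap("scene","s13.png",(130,90,400,290),2.9)
save(im,"t13z.png",(155,145,345,275),4.2)
E
```

```text
[-19.4  19.8  54.7  98.2 -17.   70.9  33.4] [ 0.5236 -0.2783  0.1641]
```

View pics/t13z.png

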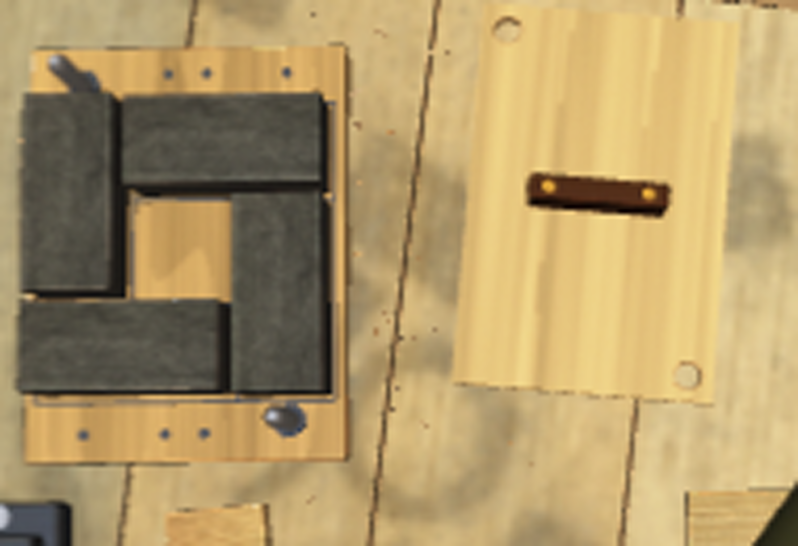

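View pics/s13.png

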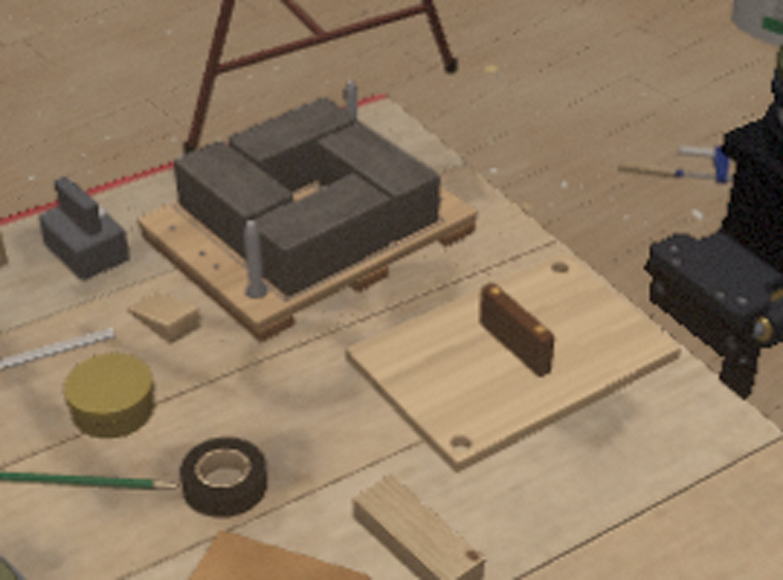

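```bash
python3 - <<'E'
from h import *
np.set_printoptions(precision=2,suppress=True)
G={"top":gray(cv2.imread("pics/raw_t13.png")),"scene":gray(cv2.imread("pics/raw_s13.png"))}
PC={"top":(.5019,.1802),"scene":(.5007,.1786)}
yaw=-.6;R=Rn.from_euler("z",yaw,degrees=True).as_matrix()[:2,:2]
for i,(x,y,l,w) in enumerate([(-28,-58,110,50),(58,-28,50,110),(28,58,110,50),(-58,28,50,110)]):
  for c in G:
    ctr=R@np.array([x,y])/1000+PC[c]
    r,k=rectfit(c,G[c],box(*ctr,yaw,l/1000,w/1000,.074),.074,half=3)
    q=(r-PC[c])@R*1000-[x,y]; e=np.abs(q)-[l/2,w/2]
    # edges 0: x+ ,1: y-,2: x-,3:y+
    print(i+1,c,"x+ %.1f y- %.1f x- %.1f y+ %.1f"%(q[:2,0].mean(),q[1:3,1].mean(),q[2:,0].mean(),q[[0,3],1].mean()))
save(cv2.imread("pics/raw_t13.png"),"t13y.png",(155,205,240,255),9)
E
```

```text
1 top x+ 60.1 y- -28.4 x- -57.8 y+ 23.6
1 scene x+ 59.5 y- -27.1 x- -55.9 y+ 23.0
2 top x+ 23.7 y- -59.9 x- -25.6 y+ 54.2
2 scene x+ 22.5 y- -56.6 x- -26.8 y+ 56.1
3 top x+ 55.4 y- -25.9 x- -57.4 y+ 24.6
3 scene x+ 54.7 y- -26.8 x- -54.8 y+ 22.8
4 top x+ 26.3 y- -55.5 x- -26.7 y+ 54.8
4 scene x+ 25.3 y- -60.2 x- -24.9 y+ 52.6
```

View pics/t13y.png

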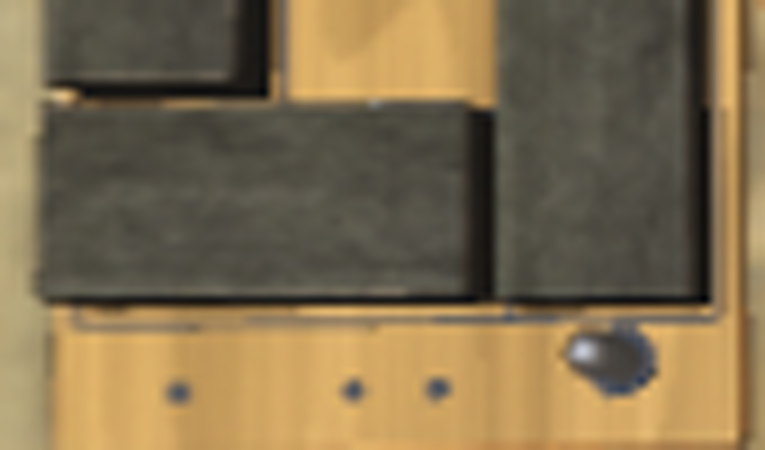

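Request:
step_arm:
  series:
    - {"ax":0,"ay":0,"az":0,"x":0.0042,"y":0.04,"z":0,"claw":60}
    - {"ax":0,"ay":0,"az":0,"x":0.0042,"y":0.08,"z":0,"claw":60}
    - {"ax":0,"ay":0,"az":0,"x":0.0042,"y":0.12,"z":0,"claw":60}
    - {"ax":0,"ay":0,"az":0,"x":0.0042,"y":0.16,"z":0,"claw":60}
    - {"ax":0,"ay":0,"az":0,"x":0.0042,"y":0.2,"z":-0.02,"claw":60}
    - {"ax":0,"ay":0,"az":0,"x":0.0042,"y":0.22,"z":-0.05,"claw":60}
    - {"ax":0,"ay":0,"az":0,"x":0.0042,"y":0.22,"z":-0.08,"claw":60}
    - {"ax":0,"ay":0,"az":0,"x":0.0042,"y":0.22,"z":-0.09,"claw":60}
    - {"ax":0,"ay":0,"az":0,"x":0.0042,"y":0.22,"z":-0.09,"claw":60}
    - {"ax":0,"ay":0,"az":0,"x":0.0042,"y":0.22,"z":-0.09,"claw":60}
    - {"ax":0,"ay":0,"az":0,"x":0.0042,"y":0.22,"z":-0.09,"claw":60}
  squeeze: 50

```text
time_s: 32.05
tool_pos: [0.5289, -0.0577, 0.0756]
tool_rot: [179.8, -0.0, 83.9]
force: [0.1, -0.3, -0.3]
grip_width: 0.0519
```

```bash
python3 - <<'E'
from h import *
o=status.get_obs();print(o["qpos"].round(1),o["tool_pos"].round(4),o["tool_rot"].round(2))
snap("scene","s14.png",(200,130,400,270),4)
E
```

```text
[-40.7  15.8  50.  111.6 -14.2  58.7   9.6] [ 0.5289 -0.0577  0.0756] [ 1.7985e+02 -2.0000e-02  8.3900e+01]
```

View pics/s14.png

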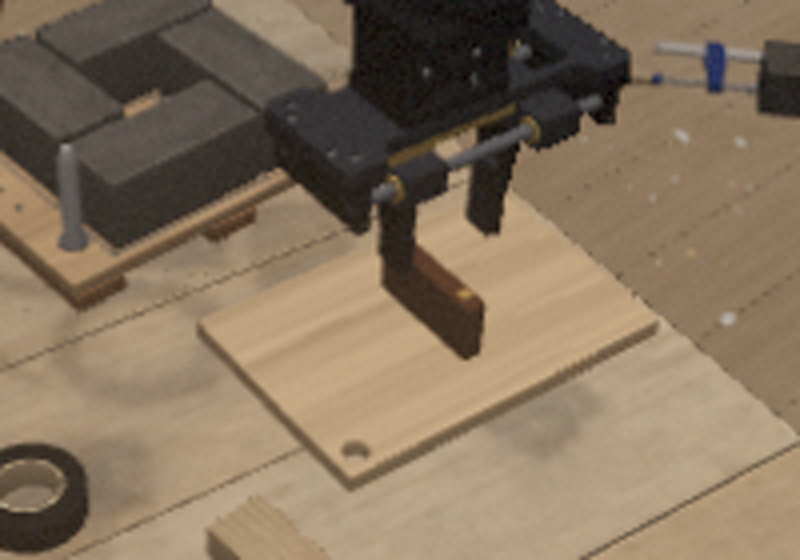

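Request:
step_arm:
  series:
    - {"ax":0,"ay":0,"az":0,"x":0,"y":0,"z":-0.025,"claw":60}
    - {"ax":0,"ay":0,"az":0,"x":0,"y":0,"z":-0.042,"claw":60}
    - {"ax":0,"ay":0,"az":0,"x":0,"y":0,"z":-0.0495,"claw":60}
    - {"ax":0,"ay":0,"az":0,"x":0,"y":0,"z":-0.0495,"claw":60}
    - {"ax":0,"ay":0,"az":0,"x":0,"y":0,"z":-0.0495,"claw":60}
    - {"ax":0,"ay":0,"az":0,"x":0,"y":0,"z":-0.0495,"claw":5}
    - {"ax":0,"ay":0,"az":0,"x":0,"y":0,"z":-0.0495,"claw":5}
    - {"ax":0,"ay":0,"az":0,"x":0,"y":0,"z":-0.0495,"claw":5}
    - {"ax":0,"ay":0,"az":0,"x":0,"y":0,"z":-0.0495,"claw":5}
    - {"ax":0,"ay":0,"az":0,"x":0,"y":0,"z":-0.0495,"claw":5}
    - {"ax":0,"ay":0,"az":0,"x":0,"y":0,"z":-0.0495,"claw":5}
    - {"ax":0,"ay":0,"az":0,"x":0,"y":0,"z":-0.0495,"claw":5}

```text
time_s: 33.3
tool_pos: [0.5271, -0.0568, 0.0245]
tool_rot: [-179.9, -0.0, 84.0]
force: [-2.8, 0.4, 3.7]
grip_width: 0.0138
```

Request:
step_arm:
  series:
    - {"ax":0,"ay":0,"az":0,"x":0,"y":0,"z":0.01,"claw":5}
    - {"ax":0,"ay":0,"az":0,"x":0,"y":0,"z":0.035,"claw":5}
    - {"ax":0,"ay":0,"az":0,"x":0,"y":0,"z":0.065,"claw":5}
    - {"ax":0,"ay":0,"az":0,"x":0,"y":0,"z":0.1,"claw":5}
    - {"ax":0,"ay":0,"az":0,"x":0,"y":0,"z":0.13,"claw":5}
    - {"ax":0,"ay":0,"az":0,"x":0,"y":0.01,"z":0.14,"claw":5}
    - {"ax":0,"ay":0,"az":1,"x":-0.004,"y":0.035,"z":0.14,"claw":5}
    - {"ax":0,"ay":0,"az":2,"x":-0.008,"y":0.07,"z":0.14,"claw":5}
    - {"ax":0,"ay":0,"az":3,"x":-0.012,"y":0.105,"z":0.14,"claw":5}
    - {"ax":0,"ay":0,"az":4,"x":-0.016,"y":0.14,"z":0.14,"claw":5}
    - {"ax":0,"ay":0,"az":5,"x":-0.02,"y":0.175,"z":0.14,"claw":5}
    - {"ax":0,"ay":0,"az":5.4,"x":-0.024,"y":0.21,"z":0.14,"claw":5}

```text
time_s: 34.5
tool_pos: [0.5034, 0.1542, 0.1648]
tool_rot: [180.0, -0.0, 89.4]
force: [0.5, -0.1, -3.7]
grip_width: 0.0136
```

Request:
step_arm:
  series:
    - {"ax":0,"ay":0,"az":0,"x":-0.0025,"y":0.0263,"z":0,"claw":5}
    - {"ax":0,"ay":0,"az":0,"x":-0.0025,"y":0.0263,"z":0,"claw":5}
    - {"ax":0,"ay":0,"az":0,"x":-0.0025,"y":0.0263,"z":0,"claw":5}
    - {"ax":0,"ay":0,"az":0,"x":-0.0025,"y":0.0263,"z":-0.01,"claw":5}
    - {"ax":0,"ay":0,"az":0,"x":-0.0025,"y":0.0263,"z":-0.02,"claw":5}
    - {"ax":0,"ay":0,"az":0,"x":-0.0025,"y":0.0263,"z":-0.025,"claw":5}
    - {"ax":0,"ay":0,"az":0,"x":-0.0025,"y":0.0263,"z":-0.025,"claw":5}
    - {"ax":0,"ay":0,"az":0,"x":-0.0025,"y":0.0263,"z":-0.025,"claw":5}
    - {"ax":0,"ay":0,"az":0,"x":-0.0025,"y":0.0263,"z":-0.025,"claw":5}
    - {"ax":0,"ay":0,"az":0,"x":-0.0025,"y":0.0263,"z":-0.025,"claw":5}

```text
time_s: 35.5
tool_pos: [0.5015, 0.1795, 0.1399]
tool_rot: [180.0, -0.0, 89.4]
force: [0.1, -0.1, -2.7]
grip_width: 0.0133
```

```bash
python3 - <<'E'
from h import *
o=status.get_obs();print(o["qpos"].round(1),o["tool_pos"].round(4),o["tool_rot"].round(2),o["joint_velocities"].round(1),o["grip_width"])
snap("scene","s15.png",(170,70,310,175),5.6); snap("top","t15.png",(140,120,280,260),4.2)
E
```

```text
[-60.9   9.1  42.  107.8  -6.7  65.6 -17.1] [0.5015 0.1795 0.1399] [ 1.7996e+02 -2.0000e-02  8.9370e+01] [-0.1 -0.  -0.   0.2  0.1  0.1  0.1] 0.013277054622337645
```

View pics/s15.png

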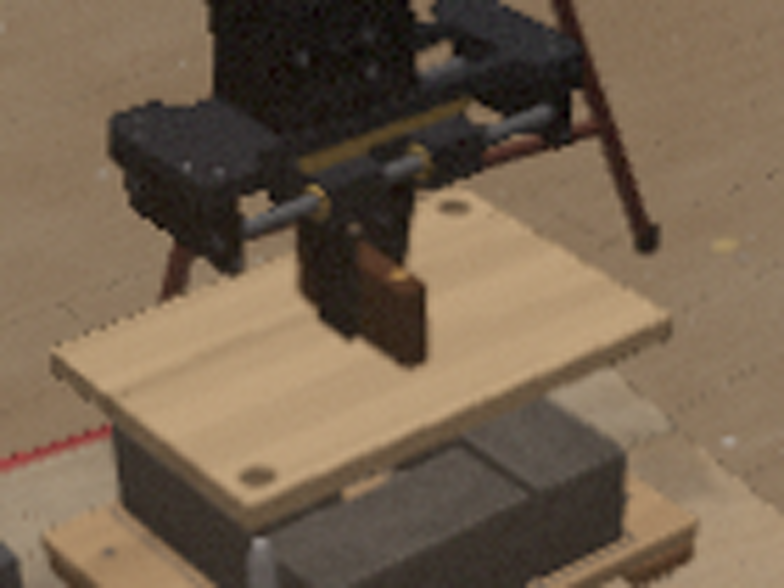

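View pics/t15.png

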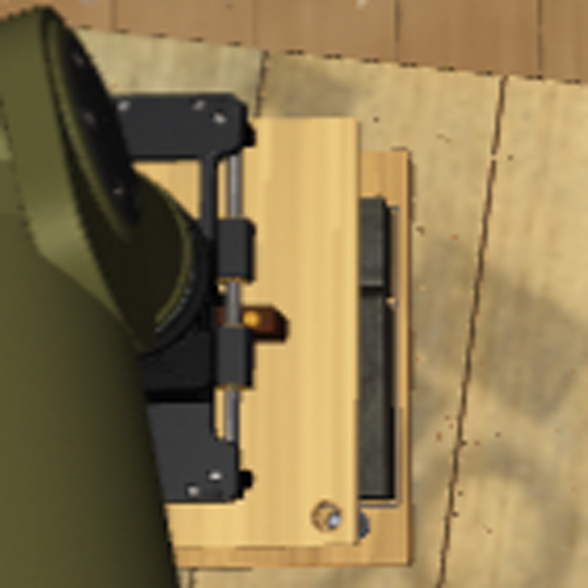

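```bash
python3 - <<'E'
from h import *
a=cv2.imread("pics/raw_t15.png");save(a,"t15z.png",(205,230,235,255),25)
b=cv2.imread("pics/raw_s15.png")
h=lambda im,c,s:cv2.resize(im[c[1]:c[3],c[0]:c[2]],None,fx=s,fy=s,interpolation=cv2.INTER_CUBIC)
cv2.imwrite("pics/s15z.png",np.hstack([h(b,(200,145,230,185),13),h(b,(236,95,266,135),13)]))
c=cv2.imread("pics/raw_s13.png")
cv2.imwrite("pics/s13z.png",np.hstack([h(c,(200,155,230,195),13),h(c,(236,105,266,145),13)]))
E
```

```text
(no output)
```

View pics/t15z.png

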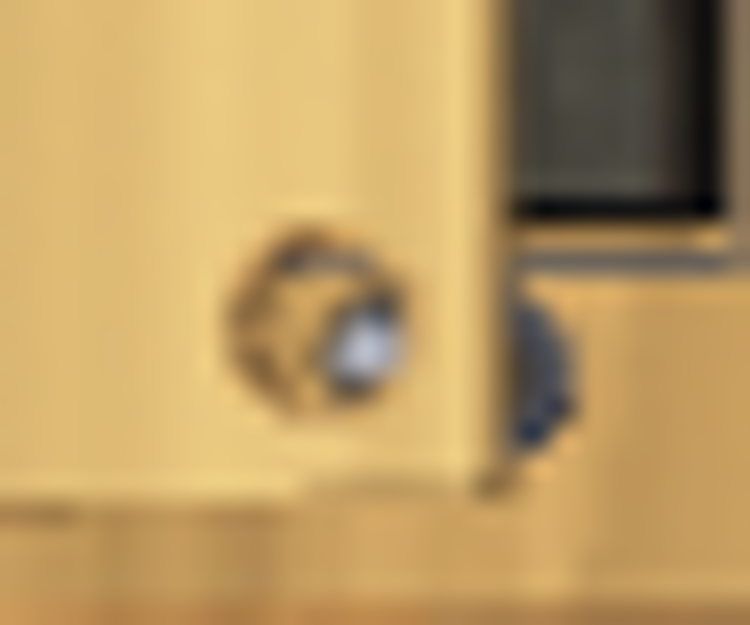

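View pics/s15z.png

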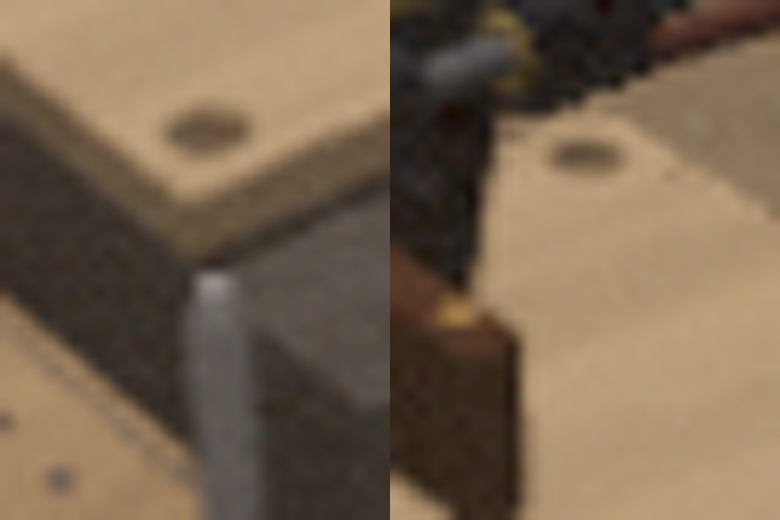

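View pics/s13z.png

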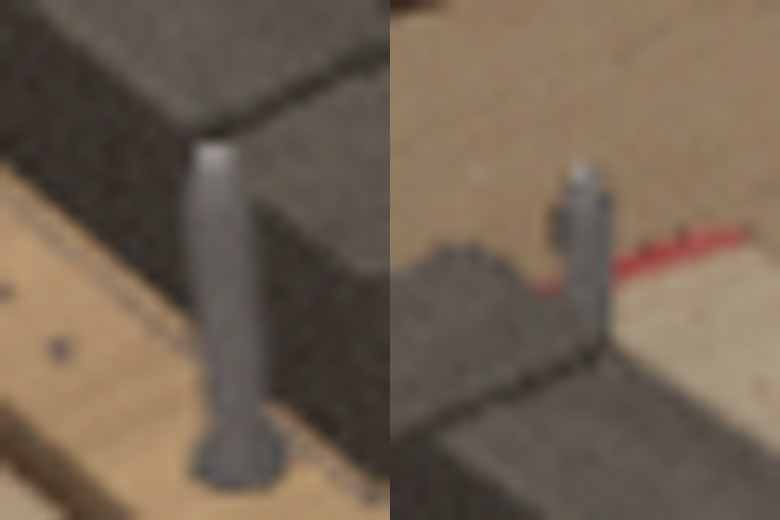

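```bash
python3 - <<'E'
from h import *
np.set_printoptions(precision=4,suppress=True)
P=lambda p,s,o:(np.array([p],float)+.5)/s-.5+o
zc,zt=.1274,.094
H=plane("top",P((317,323),25,(205,230)),zc);T=plane("top",P((365,348),25,(205,230)),zt);print("top near",H,T,(T-H)[0,:2]*1e3)
H=plane("scene",P((207,131),13,(200,145)),zc);T=plane("scene",P((217,281),13,(200,145)),zt);print("scene near",H,T,(T-H)[0,:2]*1e3)
T=plane("scene",P((216,152),13,(200,155)),zt);print(T)
H=plane("scene",P((195,158),13,(236,95)),zc);T=plane("scene",P((193,168),13,(236,105)),zt);print("scene far",H,T,(T-H)[0,:2]*1e3)
E
```

```text
top near [[0.4047 0.1209 0.1274]] [[0.4039 0.1216 0.094 ]] [-0.8094  0.7272]
scene near [[0.4028 0.1175 0.1274]] [[0.4036 0.1195 0.094 ]] [0.8047 2.0076]
[[0.4033 0.1194 0.094 ]]
scene far [[0.5975 0.2354 0.1274]] [[0.5983 0.2379 0.094 ]] [0.7472 2.4742]
```

Request:
step_arm:
  series:
    - {"ax":0,"ay":0,"az":0,"x":0,"y":0.0012,"z":-0.005,"claw":5}
    - {"ax":0,"ay":0,"az":0,"x":0,"y":0.0012,"z":-0.01,"claw":5}
    - {"ax":0,"ay":0,"az":0,"x":0,"y":0.0012,"z":-0.015,"claw":5}
    - {"ax":0,"ay":0,"az":0,"x":0,"y":0.0012,"z":-0.02,"claw":5}
    - {"ax":0,"ay":0,"az":0,"x":0,"y":0.0012,"z":-0.024,"claw":5}
    - {"ax":0,"ay":0,"az":0,"x":0,"y":0.0012,"z":-0.027,"claw":5}
    - {"ax":0,"ay":0,"az":0,"x":0,"y":0.0012,"z":-0.027,"claw":5}

```text
time_s: 36.3
tool_pos: [0.5009, 0.1804, 0.1121]
tool_rot: [-180.0, 0.0, 89.4]
force: [1.0, 0.4, -3.2]
grip_width: 0.0139
```

```bash
python3 - <<'E'
from h import *
o=status.get_obs();print(o["tool_pos"].round(4),o["tool_rot"].round(2),o["force"].round(1),o["wrist_torque"].round(2))
a=snap("top");save(a,"t16z.png",(195,225,240,258),16)
b=snap("scene","s16.png",(170,70,310,175),5.6)
h=lambda im,c,s:cv2.resize(im[c[1]:c[3],c[0]:c[2]],None,fx=s,fy=s,interpolation=cv2.INTER_CUBIC)
cv2.imwrite("pics/s16z.png",np.hstack([h(b,(200,145,230,185),13),h(b,(236,95,266,135),13)]))
E
```

```text
[0.5009 0.1804 0.1121] [-1.7996e+02  4.0000e-02  8.9370e+01] [ 1.   0.4 -3.2] [-0.15  0.02  0.01]
```

View pics/t16z.png

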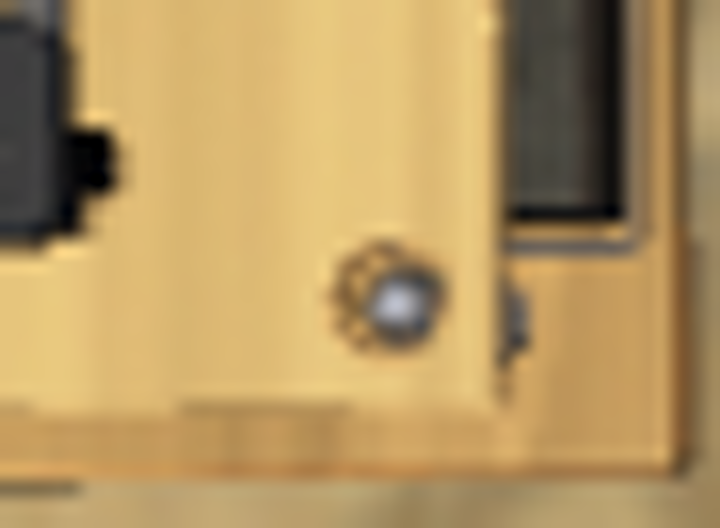

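View pics/s16z.png

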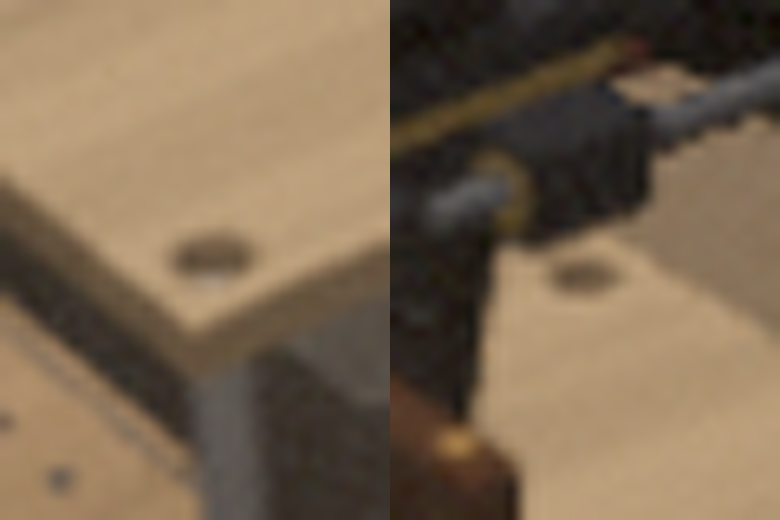

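Request:
step_arm:
  series:
    - {"ax":0,"ay":0,"az":0,"x":0,"y":0,"z":-0.003,"claw":5}
    - {"ax":0,"ay":0,"az":0,"x":0,"y":0,"z":-0.006,"claw":5}
    - {"ax":0,"ay":0,"az":0,"x":0,"y":0,"z":-0.009,"claw":5}
    - {"ax":0,"ay":0,"az":0,"x":0,"y":0,"z":-0.009,"claw":5}

```text
time_s: 36.8
tool_pos: [0.5009, 0.1804, 0.103]
tool_rot: [-180.0, 0.0, 89.4]
force: [-0.6, 0.4, -2.9]
grip_width: 0.0135
```

Request:
step_arm:
  series:
    - {"ax":0,"ay":0,"az":0,"x":0,"y":0,"z":-0.002,"claw":5}
    - {"ax":0,"ay":0,"az":0,"x":0,"y":0,"z":-0.004,"claw":5}
    - {"ax":0,"ay":0,"az":0,"x":0,"y":0,"z":-0.005,"claw":5}
    - {"ax":0,"ay":0,"az":0,"x":0,"y":0,"z":-0.0055,"claw":5}
    - {"ax":0,"ay":0,"az":0,"x":0,"y":0,"z":-0.0055,"claw":5}

```text
time_s: 37.3
tool_pos: [0.5012, 0.1806, 0.0985]
tool_rot: [-180.0, -0.0, 89.4]
force: [-2.7, -0.4, 2.4]
grip_width: 0.0135
```

```bash
python3 - <<'E'
from h import *
o=status.get_obs();print(o["tool_pos"].round(4),o["tool_rot"].round(2),o["force"].round(1),o["wrist_torque"].round(2))
b=snap("scene","s17.png",(170,70,310,175),5.6)
E
```

```text
[0.5012 0.1806 0.0985] [-1.7998e+02 -1.0000e-02  8.9370e+01] [-2.7 -0.4  2.4] [-0.24  0.7   0.03]
```

View pics/s17.png

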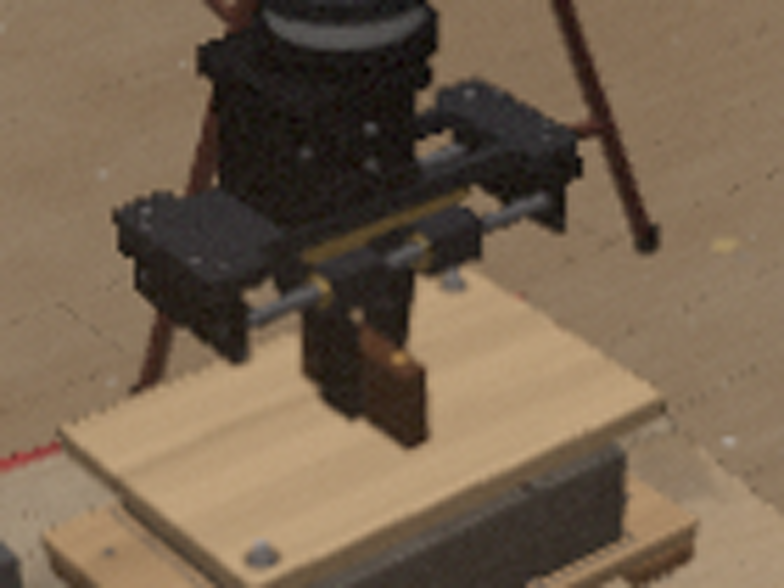

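Request:
step_arm:
  series:
    - {"ax":0,"ay":0,"az":0,"x":0,"y":0,"z":0,"claw":45}
    - {"ax":0,"ay":0,"az":0,"x":0,"y":0,"z":0,"claw":45}
    - {"ax":0,"ay":0,"az":0,"x":0,"y":0,"z":0,"claw":45}
    - {"ax":0,"ay":0,"az":0,"x":0,"y":0,"z":0,"claw":45}
    - {"ax":0,"ay":0,"az":0,"x":0,"y":0,"z":0.02,"claw":45}
    - {"ax":0,"ay":0,"az":0,"x":0,"y":0,"z":0.05,"claw":45}
    - {"ax":0,"ay":0,"az":0,"x":0,"y":0,"z":0.09,"claw":45}
    - {"ax":0,"ay":0,"az":0,"x":0,"y":-0.03,"z":0.11,"claw":45}
    - {"ax":0,"ay":0,"az":0,"x":0,"y":-0.07,"z":0.11,"claw":45}
    - {"ax":0,"ay":0,"az":0,"x":0,"y":-0.11,"z":0.11,"claw":45}
    - {"ax":0,"ay":0,"az":0,"x":0,"y":-0.15,"z":0.11,"claw":45}
    - {"ax":0,"ay":0,"az":0,"x":0,"y":-0.19,"z":0.11,"claw":45}

```text
time_s: 38.55
tool_pos: [0.5012, -0.011, 0.2083]
tool_rot: [179.9, -0.0, 89.4]
force: [-0.1, 0.6, 0.4]
grip_width: 0.0392
```

```bash
python3 - <<'E'
from h import *
o=status.get_obs();print(o["tool_pos"].round(4),o["tool_rot"].round(2),o["grip_width"],o["qpos"].round(1))
snap("top","t18.png");snap("scene","s18.png")
E
```

```text
[ 0.5012 -0.011   0.2083] [ 1.7995e+02 -4.0000e-02  8.9380e+01] 0.039193462475060455 [-52.6  -0.6  51.3 107.2   0.4  73.1  -2.1]
```

View pics/t18.png

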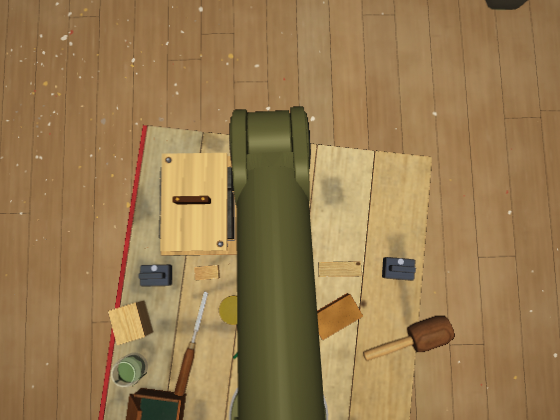

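View pics/s18.png

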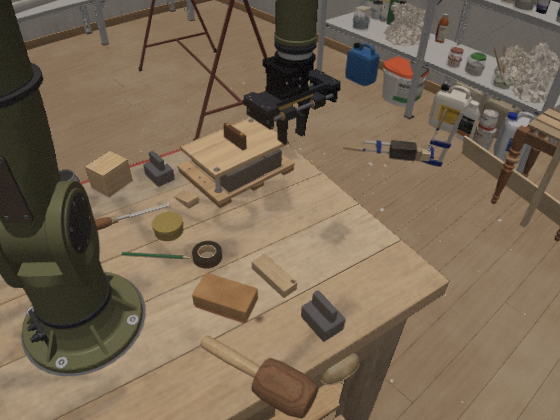

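Cover is seated, flat. Now measure the weights (zoom).

```bash
python3 - <<'E'
from h import *
h=lambda im,c,s:cv2.resize(im[c[1]:c[3],c[0]:c[2]],None,fx=s,fy=s,interpolation=cv2.INTER_CUBIC)
t=cv2.imread("pics/raw_t18.png");s=cv2.imread("pics/raw_s18.png")
cv2.imwrite("pics/w18t.png",np.hstack([h(t,(132,255,182,295),8),h(t,(375,248,425,288),8)]))
cv2.imwrite("pics/w18s.png",np.hstack([h(s,(135,145,185,195),8),h(s,(298,288,348,338),8)]))
E
```

```text
(no output)
```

View pics/w18t.png

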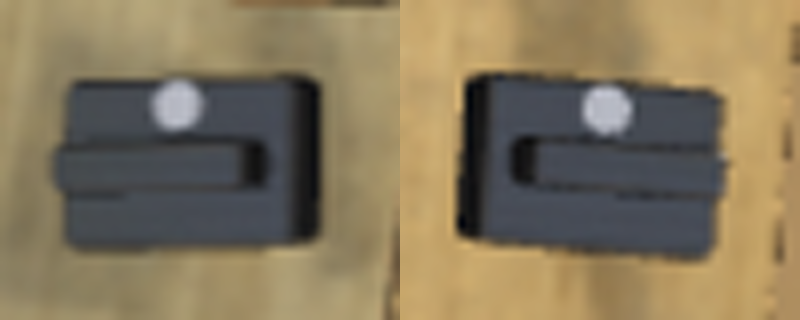

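View pics/w18s.png

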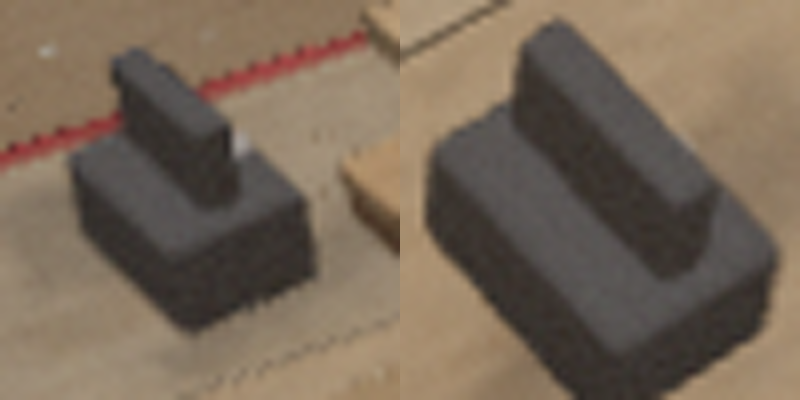

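```bash
python3 - <<'E'
from h import *
np.set_printoptions(precision=4,suppress=True)
P=lambda L,s,o:(np.array(L,float)+.5)/s-.5+o
tl=P([(57,188),(57,146),(243,186),(243,142)],8,(132,255)); sl=P([(113,63),(137,47),(205,135),(230,120)],8,(135,145))
tr=P(np.array([(535,183),(535,143),(722,195),(722,150)])-[400,0],8,(375,248)); sr=P(np.array([(528,40),(558,20),(688,205),(715,180)])-[400,0],8,(298,288))
for n,t,s in(("L",tl,sl),("R",tr,sr)):
    X=tri(t,s);print(n);print(X,X.mean(0))
    W=plane("top",t,.068)[:,:2];V=plane("scene",s,.068)[:,:2]
    for k in(W,V):
        d=(k[2]+k[3]-k[0]-k[1])/2; print(k.mean(0),np.linalg.norm(d)*1e3,"rib dir",np.degrees(np.arctan2(-d[1],-d[0])))
# cover level check: corners tri
E
```

```text
L
[[0.3307 0.3118 0.0626 0.0012]
 [0.3414 0.3124 0.0634 0.0017]
 [0.331  0.2568 0.0652 0.003 ]
 [0.3421 0.2578 0.065  0.0002]] [0.3363 0.2847 0.0641 0.0015]
[0.3361 0.2837] 53.52985784196699 rib dir 89.73675478138608
[0.3341 0.2792] 52.317133760997514 rib dir 92.59307165099885
R
[[ 0.3352 -0.2663  0.0669  0.002 ]
 [ 0.3458 -0.2666  0.0656  0.0003]
 [ 0.3307 -0.3199  0.0655  0.0026]
 [ 0.3421 -0.3197  0.0643  0.0009]] [ 0.3384 -0.2931  0.0656  0.0015]
[ 0.3381 -0.2921] 53.085067662675975 rib dir 85.67557967427226
[ 0.3374 -0.2945] 53.874353236611306 rib dir 84.60030949068745
```

```bash
python3 - <<'E'
from h import *
np.set_printoptions(precision=4,suppress=True)
h=lambda im,c,s:cv2.resize(im[c[1]:c[3],c[0]:c[2]],None,fx=s,fy=s,interpolation=cv2.INTER_CUBIC)
t=cv2.imread("pics/raw_t18.png");s=cv2.imread("pics/raw_s18.png")
cv2.imwrite("pics/b18.png",np.hstack([h(t,(95,290,165,360),5),h(s,(75,140,145,210),5)]))
# cover level: top face corners
G={"top":gray(t),"scene":gray(s)}
for c in G:
    r,k=rectfit(c,G[c],box(.5013,.1800,-.6,.224,.150,.086),.086,half=3);m,l,a=rectsum(r);print(c,m,l*1e3,(a+45)%90-45)
E
```

```text
top [0.5027 0.1804] [150.7457 223.0959 149.4266 224.6167] [-0.5282 -0.9245  0.057  -0.5834]
scene [0.4983 0.1773] [147.3332 219.4868 148.244  219.6595] [-0.6258 -0.5623 -0.5594 -0.7999]
```

View pics/b18.png

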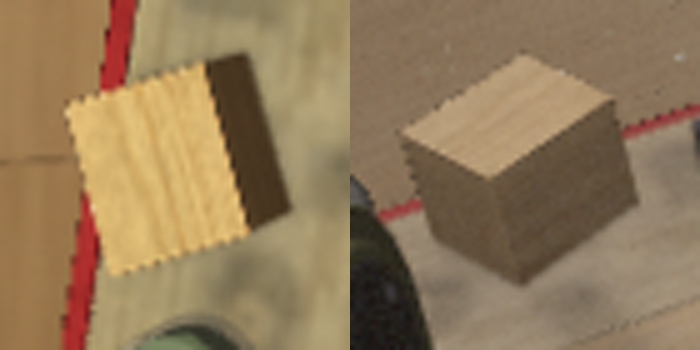

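```bash
python3 - <<'E'
from h import *
np.set_printoptions(precision=4,suppress=True)
P=lambda L,s,o:(np.array(L,float)+.5)/s-.5+o
print(tri(P([(248,235),(205,63),(68,103),(112,275)],5,(95,290)),P(np.array([(487,180),(615,97),(523,57),(400,132)])-[350,0],5,(75,140))))
E
```

```text
[[0.1987 0.298  0.0638 0.0004]
 [0.2761 0.3179 0.0646 0.0007]
 [0.2582 0.3823 0.0625 0.0012]
 [0.182  0.3597 0.0652 0.0002]]
```

Request:
step_arm:
  series:
    - {"ax":0,"ay":0,"az":0,"x":-0.01,"y":0.02,"z":0,"claw":60}
    - {"ax":0,"ay":0,"az":0,"x":-0.03,"y":0.05,"z":0,"claw":60}
    - {"ax":0,"ay":0,"az":0,"x":-0.05,"y":0.085,"z":0,"claw":60}
    - {"ax":0,"ay":0,"az":0,"x":-0.07,"y":0.12,"z":0,"claw":60}
    - {"ax":0,"ay":0,"az":0,"x":-0.09,"y":0.155,"z":0,"claw":60}
    - {"ax":0,"ay":0,"az":0,"x":-0.11,"y":0.19,"z":0,"claw":60}
    - {"ax":0,"ay":0,"az":1,"x":-0.13,"y":0.225,"z":0,"claw":60}
    - {"ax":0,"ay":0,"az":1,"x":-0.15,"y":0.26,"z":0,"claw":60}
    - {"ax":0,"ay":0,"az":1,"x":-0.165,"y":0.2922,"z":-0.02,"claw":60}
    - {"ax":0,"ay":0,"az":1,"x":-0.165,"y":0.2922,"z":-0.05,"claw":60}
    - {"ax":0,"ay":0,"az":1,"x":-0.165,"y":0.2922,"z":-0.08,"claw":60}
    - {"ax":0,"ay":0,"az":1,"x":-0.165,"y":0.2922,"z":-0.09,"claw":60}

```text
time_s: 39.85
tool_pos: [0.3344, 0.2819, 0.1154]
tool_rot: [-179.8, 0.2, 90.4]
force: [-0.3, 0.3, 0.0]
grip_width: 0.0522
```

Request:
step_arm:
  series:
    - {"ax":0,"ay":0,"az":0,"x":0,"y":0,"z":0,"claw":60}
    - {"ax":0,"ay":0,"az":0,"x":0,"y":0,"z":0,"claw":60}
    - {"ax":0,"ay":0,"az":0,"x":0,"y":0,"z":-0.02,"claw":60}
    - {"ax":0,"ay":0,"az":0,"x":0,"y":0,"z":-0.02,"claw":60}
    - {"ax":0,"ay":0,"az":0,"x":0,"y":0,"z":-0.02,"claw":60}

```text
time_s: 40.35
tool_pos: [0.3368, 0.2832, 0.0992]
tool_rot: [180.0, -0.1, 90.3]
force: [0.7, -0.6, 0.7]
grip_width: 0.0525
```

```bash
python3 - <<'E'
from h import *
o=status.get_obs();print(o["qpos"].round(1),o["tool_pos"].round(4),o["tool_rot"].round(2))
snap("scene","s19.png",(120,80,220,200),5);snap("top","t19.png",(120,240,200,300),8)
E
```

```text
[-69.   -1.6  25.4 121.5   0.8  59.9 -43.7] [0.3368 0.2832 0.0992] [ 1.7995e+02 -6.0000e-02  9.0350e+01]
```

View pics/s19.png

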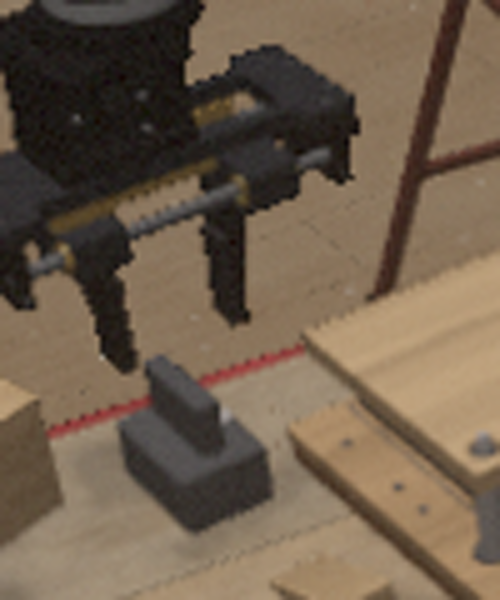

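View pics/t19.png

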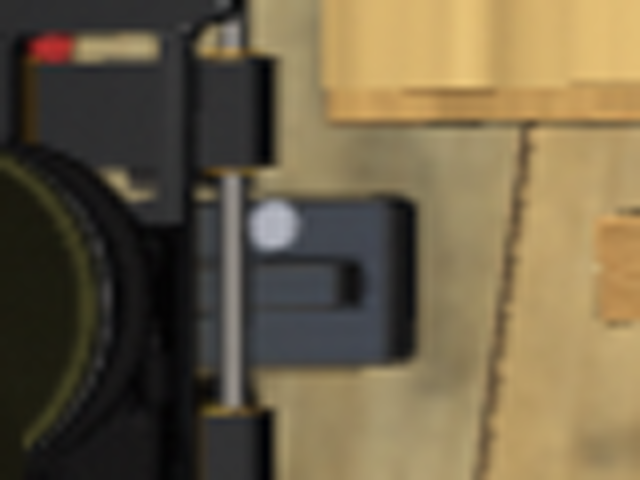

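Request:
step_arm:
  series:
    - {"ax":0,"ay":0,"az":0,"x":0,"y":0,"z":-0.02,"claw":60}
    - {"ax":0,"ay":0,"az":0,"x":0,"y":0,"z":-0.038,"claw":60}
    - {"ax":0,"ay":0,"az":0,"x":0,"y":0,"z":-0.0505,"claw":60}
    - {"ax":0,"ay":0,"az":0,"x":0,"y":0,"z":-0.0505,"claw":60}
    - {"ax":0,"ay":0,"az":0,"x":0,"y":0,"z":-0.0505,"claw":60}
    - {"ax":0,"ay":0,"az":0,"x":0,"y":0,"z":-0.0505,"claw":5}
    - {"ax":0,"ay":0,"az":0,"x":0,"y":0,"z":-0.0505,"claw":5}
    - {"ax":0,"ay":0,"az":0,"x":0,"y":0,"z":-0.0505,"claw":5}
    - {"ax":0,"ay":0,"az":0,"x":0,"y":0,"z":-0.0505,"claw":5}
    - {"ax":0,"ay":0,"az":0,"x":0,"y":0,"z":-0.0505,"claw":5}
    - {"ax":0,"ay":0,"az":0,"x":0,"y":0,"z":-0.0505,"claw":5}
    - {"ax":0,"ay":0,"az":0,"x":0,"y":0,"z":-0.0505,"claw":5}
  squeeze: 55

```text
time_s: 41.65
tool_pos: [0.3354, 0.2827, 0.0475]
tool_rot: [-179.9, 0.0, 90.4]
force: [-3.7, -0.3, 3.3]
grip_width: 0.0137
```

Request:
step_arm:
  series:
    - {"ax":0,"ay":0,"az":0,"x":0,"y":0,"z":0.01,"claw":5}
    - {"ax":0,"ay":0,"az":0,"x":0,"y":0,"z":0.035,"claw":5}
    - {"ax":0,"ay":0,"az":0,"x":0,"y":0,"z":0.07,"claw":5}
    - {"ax":0,"ay":0,"az":0,"x":0,"y":0,"z":0.1,"claw":5}
    - {"ax":0,"ay":0,"az":0,"x":0,"y":0,"z":0.12,"claw":5}
    - {"ax":0,"ay":0,"az":0,"x":0.01,"y":-0.01,"z":0.12,"claw":5}
    - {"ax":0,"ay":0,"az":0,"x":0.03,"y":-0.03,"z":0.12,"claw":5}
    - {"ax":0,"ay":0,"az":0,"x":0.055,"y":-0.05,"z":0.12,"claw":5}
    - {"ax":0,"ay":0,"az":-1,"x":0.08,"y":-0.075,"z":0.12,"claw":5}
    - {"ax":0,"ay":0,"az":-1,"x":0.1,"y":-0.095,"z":0.12,"claw":5}
    - {"ax":0,"ay":0,"az":-1,"x":0.11,"y":-0.1026,"z":0.12,"claw":5}
    - {"ax":0,"ay":0,"az":-1,"x":0.11,"y":-0.1026,"z":0.12,"claw":5}

```text
time_s: 42.85
tool_pos: [0.4475, 0.1775, 0.1674]
tool_rot: [180.0, 0.1, 89.1]
force: [0.2, -0.8, -6.4]
grip_width: 0.0135
```

Request:
step_arm:
  series:
    - {"ax":0,"ay":0,"az":0,"x":0,"y":0,"z":0,"claw":5}
    - {"ax":0,"ay":0,"az":0,"x":0,"y":0,"z":0,"claw":5}
    - {"ax":0,"ay":0,"az":0,"x":0,"y":0,"z":-0.01,"claw":5}
    - {"ax":0,"ay":0,"az":0,"x":0,"y":0,"z":-0.02,"claw":5}
    - {"ax":0,"ay":0,"az":0,"x":0,"y":0,"z":-0.02,"claw":5}

```text
time_s: 43.35
tool_pos: [0.4444, 0.1798, 0.1454]
tool_rot: [-179.8, 0.1, 89.4]
force: [-0.8, -1.1, -5.8]
grip_width: 0.0136
```

```bash
python3 - <<'E'
from h import *
o=status.get_obs();print(o["qpos"].round(1),o["tool_pos"].round(4),o["tool_rot"].round(2),o["grip_width"])
snap("scene","s20.png",(150,70,310,190),5)
E
```

```text
[-61.1   0.5  36.4 113.9  -0.3  65.9 -25.2] [0.4444 0.1798 0.1454] [-1.7981e+02  1.4000e-01  8.9420e+01] 0.013612721980909867
```

View pics/s20.png

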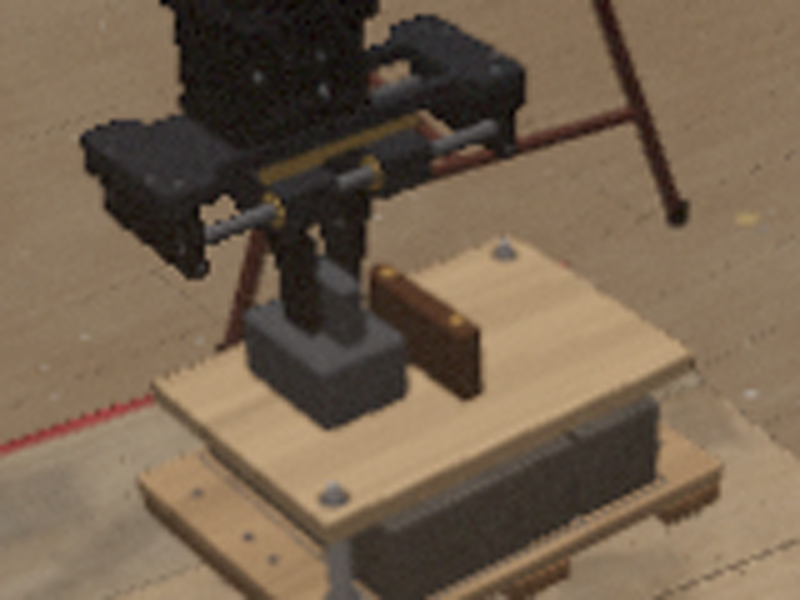

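Request:
step_arm:
  series:
    - {"ax":0,"ay":0,"az":0,"x":0,"y":0,"z":-0.005,"claw":5}
    - {"ax":0,"ay":0,"az":0,"x":0,"y":0,"z":-0.009,"claw":5}
    - {"ax":0,"ay":0,"az":0,"x":0,"y":0,"z":-0.012,"claw":5}
    - {"ax":0,"ay":0,"az":0,"x":0,"y":0,"z":-0.0135,"claw":5}
    - {"ax":0,"ay":0,"az":0,"x":0,"y":0,"z":-0.0135,"claw":5}
    - {"ax":0,"ay":0,"az":0,"x":0,"y":0,"z":-0.0135,"claw":5}

```text
time_s: 44.0
tool_pos: [0.4464, 0.1802, 0.1342]
tool_rot: [180.0, -0.0, 89.4]
force: [0.4, 0.4, -6.0]
grip_width: 0.0135
```

Not yet in contact (force still −6 N).

Request:
step_arm:
  series:
    - {"ax":0,"ay":0,"az":0,"x":0,"y":0,"z":-0.001,"claw":5}
    - {"ax":0,"ay":0,"az":0,"x":0,"y":0,"z":-0.002,"claw":5}
    - {"ax":0,"ay":0,"az":0,"x":0,"y":0,"z":-0.002,"claw":5}
    - {"ax":0,"ay":0,"az":0,"x":0,"y":0,"z":-0.002,"claw":5}

```text
time_s: 44.4
tool_pos: [0.4465, 0.1804, 0.1335]
tool_rot: [180.0, -0.0, 89.4]
force: [-4.2, -1.2, 4.7]
grip_width: 0.0136
```

Contact. Release and lift, then back off toward the right weight.

Request:
step_arm:
  series:
    - {"ax":0,"ay":0,"az":0,"x":0,"y":0,"z":0,"claw":35}
    - {"ax":0,"ay":0,"az":0,"x":0,"y":0,"z":0,"claw":35}
    - {"ax":0,"ay":0,"az":0,"x":0,"y":0,"z":0,"claw":35}
    - {"ax":0,"ay":0,"az":0,"x":0,"y":0,"z":0,"claw":35}
    - {"ax":0,"ay":0,"az":0,"x":0,"y":0,"z":0.02,"claw":35}
    - {"ax":0,"ay":0,"az":0,"x":0,"y":0,"z":0.05,"claw":35}
    - {"ax":0,"ay":0,"az":0,"x":0,"y":0,"z":0.08,"claw":35}
    - {"ax":0,"ay":0,"az":0,"x":0,"y":-0.03,"z":0.09,"claw":60}
    - {"ax":0,"ay":0,"az":0,"x":0,"y":-0.07,"z":0.09,"claw":60}
    - {"ax":0,"ay":0,"az":0,"x":0.01,"y":-0.11,"z":0.09,"claw":60}
    - {"ax":0,"ay":0,"az":0,"x":0.015,"y":-0.15,"z":0.09,"claw":60}
    - {"ax":0,"ay":0,"az":0,"x":0.015,"y":-0.19,"z":0.09,"claw":60}

```text
time_s: 45.6
tool_pos: [0.4618, -0.0115, 0.2223]
tool_rot: [179.9, -0.0, 89.4]
force: [0.4, -0.2, 0.8]
grip_width: 0.0515
```

```bash
python3 - <<'E'
from h import *
o=status.get_obs();print(o["qpos"].round(1),o["tool_pos"].round(4),o["tool_rot"].round(2),o["grip_width"])
snap("top","t21.png");snap("scene","s21.png")
h=lambda im,c,s:cv2.resize(im[c[1]:c[3],c[0]:c[2]],None,fx=s,fy=s,interpolation=cv2.INTER_CUBIC)
t=cv2.imread("pics/raw_t21.png");s=cv2.imread("pics/raw_s21.png")
cv2.imwrite("pics/w21.png",np.hstack([h(t,(375,243,425,293),8),h(s,(298,288,348,338),8)]))
E
```

```text
[-53.   -9.1  47.2 110.7   6.9  75.6  -8.5] [ 0.4618 -0.0115  0.2223] [179.93  -0.    89.36] 0.05147126407146516
```

View pics/t21.png

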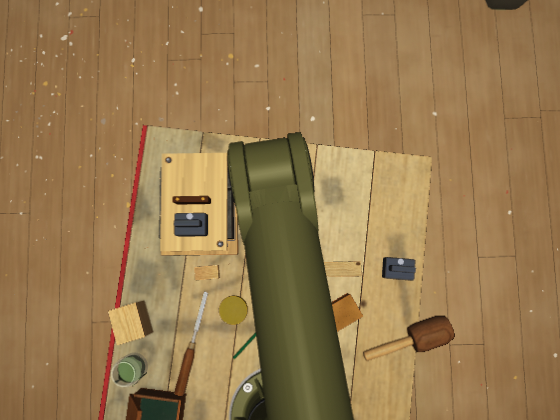

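View pics/s21.png

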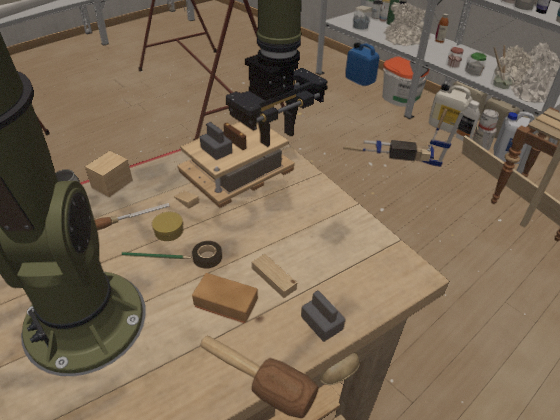

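View pics/w21.png

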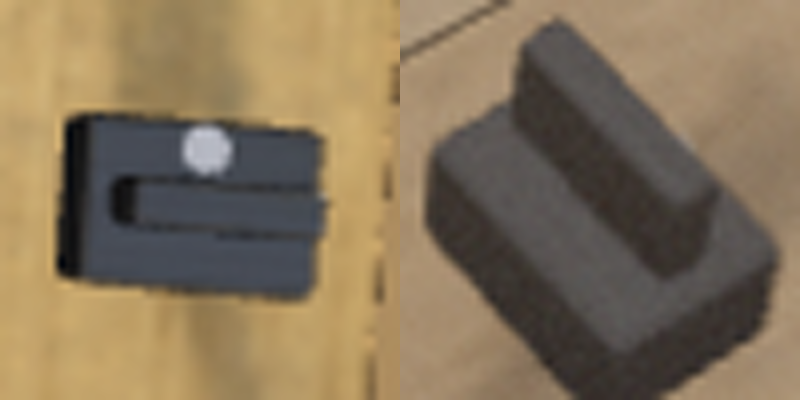

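Request:
step_arm:
  series:
    - {"ax":0,"ay":0,"az":0,"x":0,"y":-0.035,"z":0,"claw":60}
    - {"ax":0,"ay":0,"az":0,"x":-0.005,"y":-0.07,"z":0,"claw":60}
    - {"ax":0,"ay":0,"az":-1,"x":-0.015,"y":-0.105,"z":0,"claw":60}
    - {"ax":0,"ay":0,"az":-2,"x":-0.03,"y":-0.14,"z":0,"claw":60}
    - {"ax":0,"ay":0,"az":-3,"x":-0.045,"y":-0.17,"z":0,"claw":60}
    - {"ax":0,"ay":0,"az":-4.1,"x":-0.065,"y":-0.2,"z":0,"claw":60}
    - {"ax":0,"ay":0,"az":-4.1,"x":-0.085,"y":-0.23,"z":0,"claw":60}
    - {"ax":0,"ay":0,"az":-4.1,"x":-0.105,"y":-0.26,"z":-0.01,"claw":60}
    - {"ax":0,"ay":0,"az":-4.1,"x":-0.123,"y":-0.2834,"z":-0.04,"claw":60}
    - {"ax":0,"ay":0,"az":-4.1,"x":-0.123,"y":-0.2834,"z":-0.08,"claw":60}
    - {"ax":0,"ay":0,"az":-4.1,"x":-0.123,"y":-0.2834,"z":-0.11,"claw":60}
    - {"ax":0,"ay":0,"az":-4.1,"x":-0.123,"y":-0.2834,"z":-0.1225,"claw":60}

```text
time_s: 46.9
tool_pos: [0.337, -0.2921, 0.0974]
tool_rot: [-179.9, -0.1, 85.2]
force: [-0.2, -0.1, 0.1]
grip_width: 0.0519
```

Request:
step_arm:
  series:
    - {"ax":0,"ay":0,"az":0,"x":0,"y":0,"z":0,"claw":60}
    - {"ax":0,"ay":0,"az":0,"x":0,"y":0,"z":0,"claw":60}
    - {"ax":0,"ay":0,"az":0,"x":0,"y":0,"z":0,"claw":60}
    - {"ax":0,"ay":0,"az":0,"x":0,"y":0,"z":0,"claw":60}

```text
time_s: 47.3
tool_pos: [0.3392, -0.2934, 0.1005]
tool_rot: [179.9, -0.0, 85.3]
force: [-0.2, -0.1, 0.4]
grip_width: 0.0518
```

```bash
python3 - <<'E'
from h import *
o=status.get_obs();print(o["qpos"].round(1),o["tool_pos"].round(4),o["tool_rot"].round(2))
snap("scene","s22.png",(250,200,400,350),4);snap("top","t22.png",(100,130,440,300),2.3)
E
```

```text
[-32.   -4.5  68.8 121.4   4.8  60.2  29.7] [ 0.3392 -0.2934  0.1005] [ 1.7987e+02 -1.0000e-02  8.5300e+01]
```

View pics/s22.png

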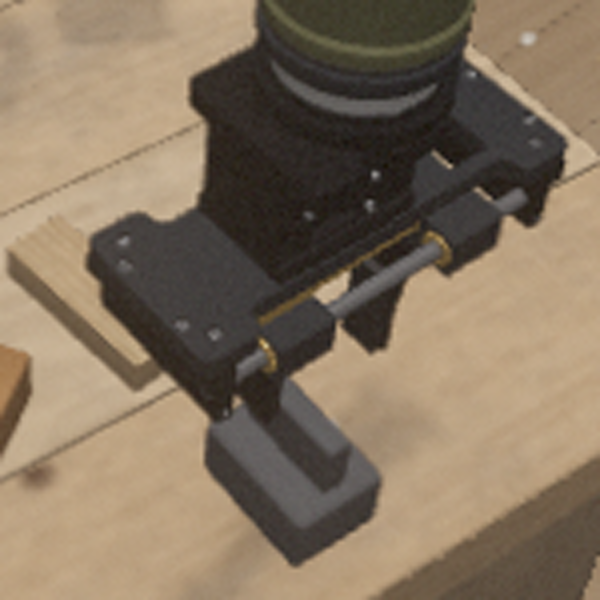

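View pics/t22.png

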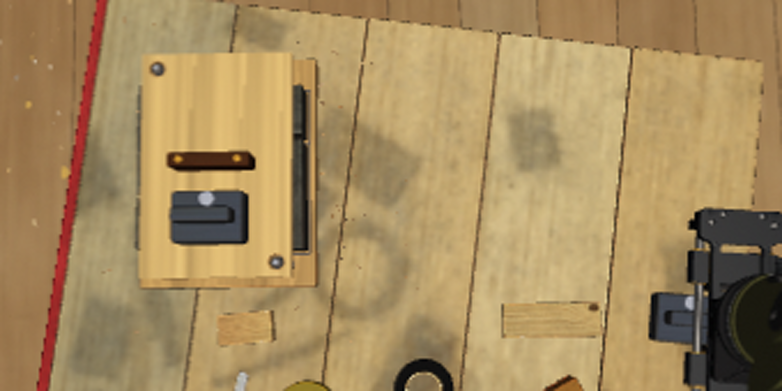

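Request:
step_arm:
  series:
    - {"ax":0,"ay":0,"az":0,"x":0,"y":0,"z":-0.005,"claw":60}
    - {"ax":0,"ay":0,"az":0,"x":0,"y":0,"z":-0.01,"claw":60}
    - {"ax":0,"ay":0,"az":0,"x":0,"y":0,"z":-0.01,"claw":60}

```text
time_s: 47.7
tool_pos: [0.3376, -0.293, 0.0888]
tool_rot: [-179.9, 0.0, 85.3]
force: [-0.2, 0.4, 0.9]
grip_width: 0.0521
```

```bash
python3 - <<'E'
from h import *
o=status.get_obs();print(o["qpos"].round(2),o["tool_pos"].round(4),o["tool_rot"].round(2))
E
```

```text
[-31.08  -1.94  69.06 122.1    2.19  58.69  32.09] [ 0.3376 -0.293   0.0888] [-1.799e+02  1.000e-02  8.525e+01]
```

Request:
step_arm:
  series:
    - {"ax":0,"ay":0,"az":0,"x":0,"y":0,"z":-0.007,"claw":60}
    - {"ax":0,"ay":0,"az":0,"x":0,"y":0,"z":-0.014,"claw":60}
    - {"ax":0,"ay":0,"az":0,"x":0,"y":0,"z":-0.014,"claw":60}

```text
time_s: 48.0
tool_pos: [0.3374, -0.293, 0.0748]
tool_rot: [-179.9, 0.0, 85.2]
force: [-0.2, -0.8, 0.3]
grip_width: 0.0522
```

```bash
python3 - <<'E'
from h import *
o=status.get_obs();print(o["qpos"].round(2),o["tool_pos"].round(4),o["tool_rot"].round(2))
E
```

```text
[-29.84   1.4   69.17 122.84  -1.44  56.77  35.36] [ 0.3374 -0.293   0.0748] [-1.7986e+02  3.0000e-02  8.5240e+01]
```

Joint 3 stays steady at about 69°. Finish lowering and grip.

Request:
step_arm:
  series:
    - {"ax":0,"ay":0,"az":0,"x":0.0005,"y":0,"z":-0.01,"claw":60}
    - {"ax":0,"ay":0,"az":0,"x":0.0005,"y":0,"z":-0.02,"claw":60}
    - {"ax":0,"ay":0,"az":0,"x":0.0005,"y":0,"z":-0.0275,"claw":60}
    - {"ax":0,"ay":0,"az":0,"x":0.0005,"y":0,"z":-0.0275,"claw":60}
    - {"ax":0,"ay":0,"az":0,"x":0.0005,"y":0,"z":-0.0275,"claw":5}
    - {"ax":0,"ay":0,"az":0,"x":0.0005,"y":0,"z":-0.0275,"claw":5}
    - {"ax":0,"ay":0,"az":0,"x":0.0005,"y":0,"z":-0.0275,"claw":5}
    - {"ax":0,"ay":0,"az":0,"x":0.0005,"y":0,"z":-0.0275,"claw":5}
    - {"ax":0,"ay":0,"az":0,"x":0.0005,"y":0,"z":-0.0275,"claw":5}
    - {"ax":0,"ay":0,"az":0,"x":0.0005,"y":0,"z":-0.0275,"claw":5}
    - {"ax":0,"ay":0,"az":0,"x":0.0005,"y":0,"z":-0.0275,"claw":5}

```text
time_s: 49.1
tool_pos: [0.3379, -0.2931, 0.048]
tool_rot: [-179.9, -0.0, 85.3]
force: [-4.0, 0.6, 3.2]
grip_width: 0.0136
```

```bash
python3 - <<'E'
from h import *
o=status.get_obs();print(o["qpos"].round(2),o["tool_pos"].round(4),o["tool_rot"].round(2),o["force"].round(1),o["grip_width"])
E
```

```text
[-26.85   7.64  68.33 124.07  -8.81  53.51  41.84] [ 0.3379 -0.2931  0.048 ] [-1.7991e+02 -4.0000e-02  8.5250e+01] [-4.   0.6  3.2] 0.01361290891926926
```

Request:
step_arm:
  series:
    - {"ax":0,"ay":0,"az":0,"x":0,"y":0,"z":0.01,"claw":5}
    - {"ax":0,"ay":0,"az":0,"x":0.01,"y":0,"z":0.03,"claw":5}
    - {"ax":0,"ay":0,"az":0,"x":0.025,"y":0.005,"z":0.06,"claw":5}
    - {"ax":0,"ay":0,"az":0,"x":0.045,"y":0.01,"z":0.09,"claw":5}
    - {"ax":0,"ay":0,"az":0,"x":0.07,"y":0.02,"z":0.115,"claw":5}
    - {"ax":0,"ay":0,"az":0,"x":0.1,"y":0.035,"z":0.13,"claw":5}
    - {"ax":0,"ay":0,"az":0,"x":0.13,"y":0.06,"z":0.13,"claw":5}
    - {"ax":0,"ay":0,"az":1,"x":0.155,"y":0.09,"z":0.13,"claw":5}
    - {"ax":0,"ay":0,"az":2,"x":0.18,"y":0.12,"z":0.13,"claw":5}
    - {"ax":0,"ay":0,"az":3,"x":0.2,"y":0.15,"z":0.13,"claw":5}
    - {"ax":0,"ay":0,"az":4.1,"x":0.215,"y":0.185,"z":0.13,"claw":5}
    - {"ax":0,"ay":0,"az":4.1,"x":0.2177,"y":0.22,"z":0.13,"claw":5}

```text
time_s: 50.3
tool_pos: [0.5577, -0.0709, 0.1772]
tool_rot: [-180.0, 0.1, 89.4]
force: [0.1, 0.7, -5.7]
grip_width: 0.0135
```

```bash
python3 - <<'E'
from h import *
o=status.get_obs();print(o["qpos"].round(2),o["tool_pos"].round(4),o["tool_rot"].round(2),o["force"].round(1),o["grip_width"])
snap("scene","s23.png",(200,60,400,210),4)
E
```

```text
[-44.79  14.2   56.96 101.6  -12.47  70.95  14.9 ] [ 0.5577 -0.0709  0.1772] [-1.800e+02  9.000e-02  8.943e+01] [ 0.1  0.7 -5.7] 0.013513576971135352
```

View pics/s23.png

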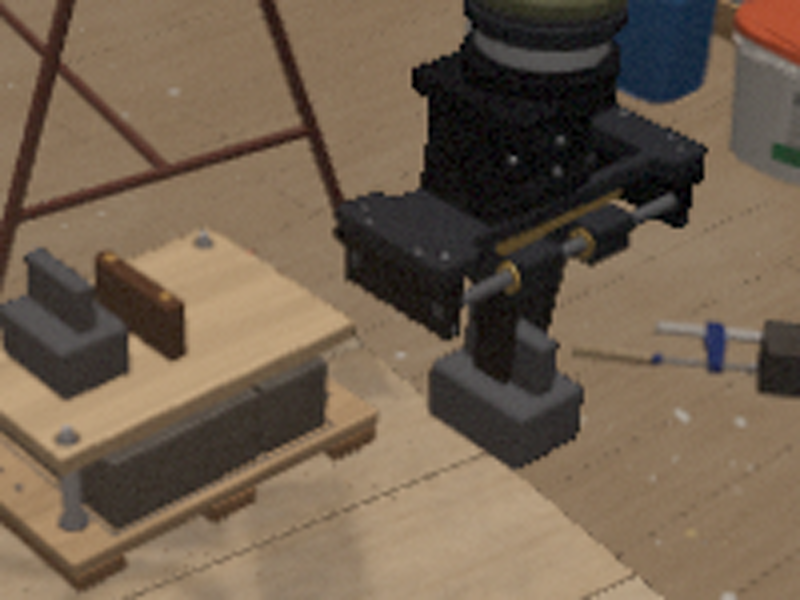

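Request:
step_arm:
  series:
    - {"ax":0,"ay":0,"az":0,"x":0,"y":0.035,"z":0,"claw":5}
    - {"ax":0,"ay":0,"az":0,"x":0,"y":0.07,"z":0,"claw":5}
    - {"ax":0,"ay":0,"az":0,"x":0,"y":0.105,"z":0,"claw":5}
    - {"ax":0,"ay":0,"az":0,"x":0,"y":0.14,"z":0,"claw":5}
    - {"ax":0,"ay":0,"az":0,"x":0,"y":0.175,"z":0,"claw":5}
    - {"ax":0,"ay":0,"az":0,"x":0,"y":0.21,"z":0,"claw":5}
    - {"ax":0,"ay":0,"az":0,"x":0,"y":0.24,"z":0,"claw":5}
    - {"ax":0,"ay":0,"az":0,"x":0,"y":0.2526,"z":0,"claw":5}
    - {"ax":0,"ay":0,"az":0,"x":0,"y":0.2526,"z":0,"claw":5}
    - {"ax":0,"ay":0,"az":0,"x":0,"y":0.2526,"z":-0.01,"claw":5}
    - {"ax":0,"ay":0,"az":0,"x":0,"y":0.2526,"z":-0.025,"claw":5}
    - {"ax":0,"ay":0,"az":0,"x":0,"y":0.2526,"z":-0.03,"claw":5}

```text
time_s: 51.55
tool_pos: [0.555, 0.1771, 0.1455]
tool_rot: [-179.8, 0.1, 89.2]
force: [-0.6, -1.0, -6.2]
grip_width: 0.0139
```

Request:
step_arm:
  series:
    - {"ax":0,"ay":0,"az":0,"x":0,"y":0,"z":0,"claw":5}
    - {"ax":0,"ay":0,"az":0,"x":0,"y":0,"z":0,"claw":5}
    - {"ax":0,"ay":0,"az":0,"x":0,"y":0,"z":0,"claw":5}

```text
time_s: 51.85
tool_pos: [0.5569, 0.1792, 0.1486]
tool_rot: [179.9, -0.0, 89.3]
force: [-0.9, 0.7, -4.2]
grip_width: 0.0138
```

```bash
python3 - <<'E'
from h import *
o=status.get_obs();print(o["qpos"].round(2),o["tool_pos"].round(4),o["tool_rot"].round(2),o["force"].round(1),o["grip_width"])
snap("scene","s24.png",(150,60,310,180),5)
E
```

```text
[-61.96  17.97  49.57 100.23 -14.63  68.48  -9.01] [0.5569 0.1792 0.1486] [ 1.7994e+02 -2.0000e-02  8.9340e+01] [-0.9  0.7 -4.2] 0.013807897627092608
```

View pics/s24.png

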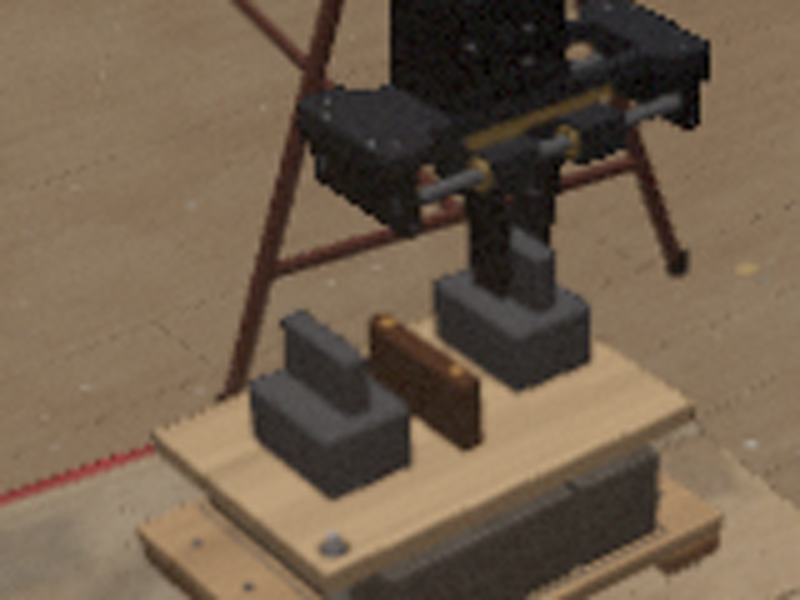

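Request:
step_arm:
  series:
    - {"ax":0,"ay":0,"az":0,"x":0,"y":0,"z":-0.006,"claw":5}
    - {"ax":0,"ay":0,"az":0,"x":0,"y":0,"z":-0.01,"claw":5}
    - {"ax":0,"ay":0,"az":0,"x":0,"y":0,"z":-0.013,"claw":5}
    - {"ax":0,"ay":0,"az":0,"x":0,"y":0,"z":-0.0145,"claw":5}
    - {"ax":0,"ay":0,"az":0,"x":0,"y":0,"z":-0.015,"claw":5}
    - {"ax":0,"ay":0,"az":0,"x":0,"y":0,"z":-0.015,"claw":5}
    - {"ax":0,"ay":0,"az":0,"x":0,"y":0,"z":-0.015,"claw":5}

```text
time_s: 52.6
tool_pos: [0.5561, 0.1794, 0.134]
tool_rot: [-179.9, -0.0, 89.4]
force: [-4.7, -0.9, 3.7]
grip_width: 0.0133
```

Request:
step_arm:
  series:
    - {"ax":0,"ay":0,"az":0,"x":0,"y":0,"z":0,"claw":35}
    - {"ax":0,"ay":0,"az":0,"x":0,"y":0,"z":0,"claw":35}
    - {"ax":0,"ay":0,"az":0,"x":0,"y":0,"z":0,"claw":35}
    - {"ax":0,"ay":0,"az":0,"x":0,"y":0,"z":0,"claw":35}
    - {"ax":0,"ay":0,"az":0,"x":0,"y":0,"z":0.02,"claw":35}
    - {"ax":0,"ay":0,"az":0,"x":0,"y":0,"z":0.05,"claw":35}
    - {"ax":0,"ay":0,"az":0,"x":0,"y":0,"z":0.08,"claw":35}
    - {"ax":0,"ay":0,"az":0,"x":0,"y":-0.03,"z":0.1,"claw":60}
    - {"ax":0,"ay":0,"az":0,"x":0,"y":-0.07,"z":0.1,"claw":60}
    - {"ax":0,"ay":0,"az":0,"x":0,"y":-0.11,"z":0.1,"claw":60}
    - {"ax":0,"ay":0,"az":0,"x":0,"y":-0.15,"z":0.1,"claw":60}
    - {"ax":0,"ay":0,"az":0,"x":0,"y":-0.19,"z":0.1,"claw":60}

```text
time_s: 53.8
tool_pos: [0.5566, -0.0121, 0.2334]
tool_rot: [179.9, -0.0, 89.4]
force: [1.0, -0.9, 0.5]
grip_width: 0.0511
```

Request:
step_arm:
  series:
    - {"ax":0,"ay":0,"az":0,"x":0,"y":-0.04,"z":0,"claw":60}
    - {"ax":0,"ay":0,"az":0,"x":0,"y":-0.08,"z":0,"claw":60}
    - {"ax":0,"ay":0,"az":0,"x":0,"y":-0.12,"z":0,"claw":60}
    - {"ax":0,"ay":0,"az":0,"x":0,"y":-0.12,"z":0,"claw":60}
    - {"ax":0,"ay":0,"az":0,"x":0,"y":-0.12,"z":0,"claw":60}
    - {"ax":0,"ay":0,"az":0,"x":0,"y":-0.12,"z":0,"claw":60}

```text
time_s: 54.4
tool_pos: [0.5569, -0.1291, 0.2329]
tool_rot: [180.0, -0.0, 89.5]
force: [0.3, 0.2, -0.7]
grip_width: 0.052
```

```bash
python3 - <<'E'
from h import *
o=status.get_obs();print(o["time_s"],o["tool_pos"].round(4),o["force"].round(1))
snap("top","t25.png",(110,130,410,340),2.6);s=snap("scene","s25.png",(90,80,330,260),3.3)
save(cv2.imread("pics/raw_t25.png"),"t25z.png",(150,140,250,265),6)
E
```

```text
54.4 [ 0.5569 -0.1291  0.2329] [ 0.3  0.2 -0.7]
```

View pics/t25z.png

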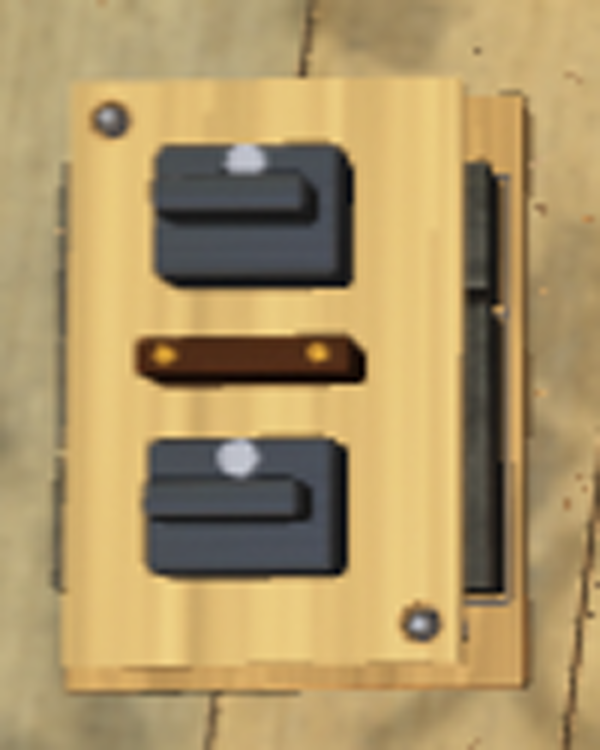

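View pics/s25.png

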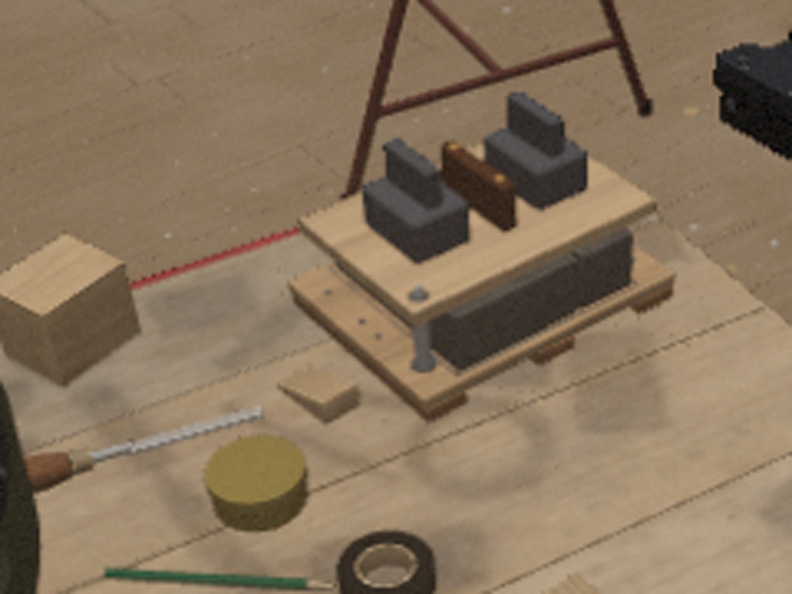

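View pics/t25.png

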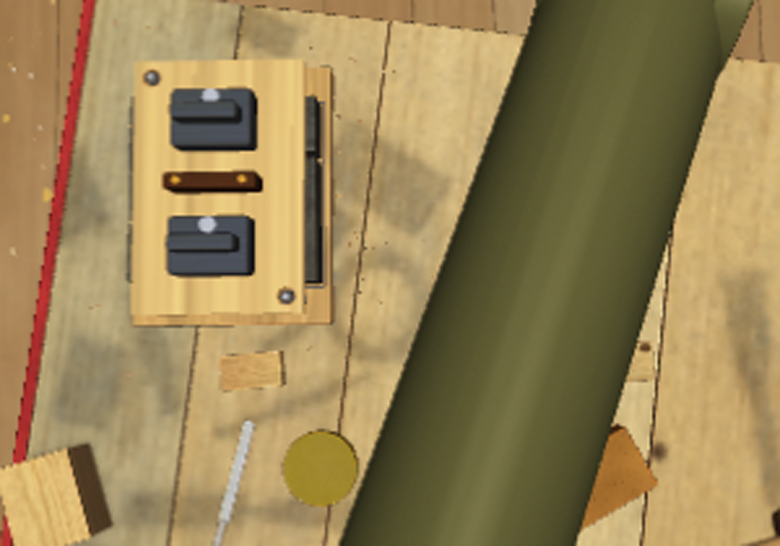

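```bash
python3 -c "
from cell import workorder
print(workorder.sign_off())"
```

```text
the job is handed in; nothing more can be done
None
```

The press is loaded as asked and the job is handed in at about 54 s of the 210 s allowed.

- **Blanks:** All four lie flat in the pinwheel. In the pictures every edge I could see is inside its outline. Blanks 1 and 2 sit about 1–2 mm off centre, within the 3 mm margin. The two cameras disagree by up to about 2 mm, and a few of the automatic edge fits were off. I judged those cases by eye on zoomed pictures.
- **Cover board:** I took it by the batten and seated it over both pins. The gripper stopped at the height expected for a seated board, and both pins show through the holes. The board's outline in the top view fits a level board at that height; the scene view agreed to within about 5 mm.
- **Weights:** Both weights were present. They stand upright on the board, one either side of the batten, wholly on the board and clear of the batten and pins.
- **Bystanders:** I did not go near the wedge or the offcut. The wedge looked unmoved in the last pictures. The arm hid most of the offcut in the last top view, but it was in its place a few seconds earlier.

I noticed no grip slip and no knocked weight during the run. The closest call was joint 3, which read about 69° while taking the right-hand weight, against its 71° limit.

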